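Sort three ceramic fragments into their own trays

ROBOT

A 6-joint arm with a two-finger parallel gripper is mounted at the origin on the work surface. World frame = base frame: x ahead of the robot, y to its left, z up, the work surface at z = 0. Lengths are in m, angles in rad, forces in N, time in s.
With the tool pointing down it reaches from about 0.275 to 1 m from the base axis. Payload 8.4 kg.
Tool frame: the origin (TCP) lies at the very end of the fingers, on their centre line; the grasp point (between the pads) lies 19 mm behind it (ctrl.grasp_offset is the distance from the TCP to the grasp point, in m); z points along the fingers, y is the line along which they close (so a half turn about z gives the same grasp; the last joint's range is limited). The gripper opens to 85 mm and grips with 20 to 120 N. Pads are 22 mm wide; open, the fingers measure 114 mm over their backs; the gripper's body (76 mm by 85 mm) begins 54 mm behind the grasp point. The pads swing forward as they close: fully open they stand 13 mm farther back than shut.
Start: joints at [1.212, 0.353, 1.633, -0, 1.155, -0.002], TCP at [0.218, 0.586, 0.231] pointing down, gripper open.
Joint ranges: [-2.63, 2.63], [-0.92, 2.1], [0.06, 2.66], [-1.3, 4.44], [0, 2.69], [-3.02, 3.02]. Speed limits (rad/s): [2.22, 2.22, 2.79, 3.14, 3.14, 3.14].

INTERFACE

Orientations are given as a rotation vector (axis times angle).
In Python, from rig import ctrl gives the robot as it stands.
- The arm moves only by the tool jog_arm, never from a script. Its argument "series" is a list of rows, each an object of numbers: "dx", "dy", "dz": the shift along the tool's x, y, z scaled (see below); "rx", "ry", "rz": the turn, a rotation vector about the tool's x, y, z scaled (see below); "grip": the opening, from -1 (shut) to 1 (fully open). A call has 1 to 20 rows; each row shifts and turns the commanded pose from where the row before left it, along the tool's axes as they then stand; what a row does not reach is not made up. The controller multiplies each number of a shift by 60 mm and each number of a turn by 4 degrees. A row lasts 1/8 s, in which the tool goes at most 62.5 mm and 10.7 degrees, less where a joint would pass 70% of its speed; a pose out of reach is approached as far as the arm can. A call with a number of a shift or a turn outside -1 to 1 is refused whole. A call with a gripper value outside its range is refused whole. The fingers move at their own pace and stop on an object; the grip force is fixed at half the most. Time passes only in rows, so rows that do not move let the fingers close. It gives the time, the measured TCP pose, the force, the opening and the grip force at its end, in the units of the state.
- ctrl.get_obs(): the state, without advancing time (a new reading comes with each control period).
- ctrl.snapshot(name): name is "side" or "top" or "wrist"; returns a dict with "image" (384x512x3 uint8, blue, green, red), "mtx" (3x3 intrinsics, pixels), "R" (3x3) and "t" (3): a world point X has camera coordinates R X + t. Camera axes: x right, y down, z forward; pixel columns grow to the right and rows downward; lengths in m; the calibration is good to about 2 mm. The wrist camera is an equidistant fisheye: a pixel r from the principal point sees the ray r / f radians off the axis. A picture is of the moment at which its call begins. There is no depth.
- ctrl.hand_in(): hands the job in; it is judged then, once.
The state is a dict: "t": time; "joint_pos": joint angles; "qd": joint speeds; "effort": joint torques, N m; "eef_pos": TCP position; "orientation": TCP orientation; "contact_force": force on the tool from outside, world axes, zero at the start; "wrist_torque": the same for the moment, N m; "width": finger opening in m; "grasp_force": force on a finger pad.
Only numpy, scipy, OpenCV 4.12 (cv2) and the standard library are available. Lean on these libraries where they do the work, as an engineer would, in place of code of your own. Each camera call takes 0.05 s, during which the arm holds its last target. There are 200 camera calls.

TASK

Three ceramic fragments on the conservation bench are in the wrong places. First slide back the cover of the wooden case, stand the small lid knob that is on the cork mat upright inside it and slide the cover fully shut; then, resting one of the other two on the cleared cork mat on the way, swap those two, so that the neck ring ends in the middle of the round dish and the rim piece in the middle of the oblong tray, lying along it. Keep the fragments from touching one another, and do not move the brass-capped glass jar.

Things in the scene. Friction and masses are not known exactly. Their poses are not given: they have to be found in the camera images.
- neck_ring: Cream ceramic ring (broken-off neck of a bottle): a plain tube standing on end, 52 mm outside and 36 mm inside diameter, 30 mm high, about 60 g. Origin: centre of its underside; z up. Starts in the oblong tray.
- rim_piece: Cream ceramic piece of a plate's rim with blue bands, a long narrow block, slightly bent in plan: about 82 mm long (its x), 26 mm high (z, up), about 60 g; middle 30 mm straight and 14 mm thick (y), both ends bent about 0.35 rad towards -y, so about 24 mm wide overall. Origin: underside of the middle part, at its centre; grasp there across y. Starts in the round dish.
- lid_knob: Small round cream ceramic lid knob with a blue spot on top: foot disc 36 mm diameter and 6 mm high, waist 20 mm diameter, head 26 mm diameter from 15 to 30 mm above its underside, 33 mm high in all, about 30 g. Origin: centre of its underside; z up. Starts on the cork mat.
- round_dish: Fixed low round white dish, 120 mm diameter, inside 112 mm; floor 4 mm thick, rim 9 mm high. Origin: centre of its underside.
- long_tray: Fixed low oblong white tray, 136 mm (its x) by 84 mm (its y), walls 4 mm thick and 9 mm high, floor 4 mm thick. Origin: centre of its underside; x lies along its length.
- cork_mat: Fixed square cork mat, 100 x 100 mm, 4 mm thick. Origin: centre of its underside.
- case: Fixed wooden case, 124 mm (its x) by 100 mm (its y), with a sliding cover. Walls 6 mm thick, 44 mm high, floor 6 mm thick (inside 112 x 88 mm); rails on both sides and the +x end rise to 54 mm. Origin: centre of its underside. The cover slides towards its -x (robot side); fully open it uncovers x = -27 to +56 mm of the inside; x = +15, y = 0 suits the knob.
- cover (a joint): Sliding cover of the case, value in m: 0 fully shut, 0.085 fully open (end stops at both), positive towards the case's -x. Starts shut or up to 20 mm open. It slides with about 1 to 2 N and stays where it is left. Its underside is 44 mm and its top 50 mm above the table.
- cover_grip (a point): Top centre of the dark wooden grip bar on the cover, 72 mm above the table: bar 12 mm thick (along the slide, the case's x), 40 mm long (the case's y), standing 22 mm above the cover's top. At joint value 0 it is above the case's origin. Axes as the case's.
- glass_jar: Bystander: glass jar with a brass cap, 72 mm diameter, 95 mm high, loose, standing on the robot's left. Origin: centre of its underside. Leave it where it is.
Things that resemble listed ones, but are neither listed nor needed, are in the scene too. What is shaped like the rim_piece but green or red is not meant. What is shaped like the neck_ring but pink or turquoise is not meant.

How it is judged:
By the outcome, as a careful person would: the job done as asked, in the order asked, and still so for the second after the job is handed in, with the robot touching nothing.
It also fails if it takes over 122 s, if anything falls off the work surface, if the arm or the gripper's body presses on something with over 40 N, if the wrist force passes 120 N, or if a joint passes its speed limit or range.

## Working session

There is one attempt and no reset: what is moved stays moved. The work goes in short steps, Python scripts to look and compute and a tool call to move; the robot and the scene stay as the last step left them, time stands still between calls to the robot, and variables do not carry over. Pictures are saved under pics/ and viewed, at most 14 in all, crops included, and the job is handed in when it is done.

Besides the shell and the picture viewer there is one more tool, called after "Call:" by a JSON object that holds its "fn" and its "kwargs". jog_arm: Moves the arm, as the interface text tells. Its arguments: {"type":"object","properties":{"series":{"type":"array"}},"required":["series"]}

```bash
ls; mkdir -p pics; python3 - <<'E'
from rig import ctrl
import cv2
print(ctrl.get_obs())
for n in("top","side","wrist"):
    s=ctrl.snapshot(n); cv2.imwrite(f"pics/{n}0.png",s["image"])
    print(n,s["mtx"].tolist(),s["R"].tolist(),s["t"].tolist())
s=cv2.imread("pics/top0.png"); cv2.imwrite("pics/top0b.png",cv2.resize(s,(800,600),interpolation=cv2.INTER_CUBIC))
E
```

```text
pics
{'t': 0.0, 'joint_pos': array([ 1.21155622e+00,  3.53671938e-01,  1.63412538e+00,  1.24615104e-05,
        1.15520918e+00, -2.39958730e-03]), 'qd': array([-0.00011743,  0.0002256 , -0.00029436, -0.0006755 ,  0.00305666,
        0.00179765]), 'effort': array([-5.09392703e-03, -6.05240107e+01, -3.42066514e+01, -4.03397289e-04,
        9.28765250e-03, -2.09742257e-05]), 'eef_pos': array([0.2181511 , 0.58518443, 0.23055058]), 'orientation': array([-5.57515112e-01, -3.09145736e+00,  2.18124301e-03]), 'contact_force': array([-0.15006911,  0.03087404,  0.54583481]), 'wrist_torque': array([-0.02680991,  0.00954665, -0.01283499]), 'grasp_force': 0.0, 'width': 0.08570430921842953}
top [[459.87464945137083, 0.0, 255.68546616994544], [0.0, 459.87464945137083, 191.93663347747878], [0.0, 0.0, 1.0]] [[-0.0059060833405706606, -0.999786821298247, 0.019784593448480353], [-0.9876254977320155, 0.0027312191637364445, -0.1568069407630556], [0.15671947680222464, -0.020465883812507503, -0.987431087818593]] [-0.009958636662943093, 0.5169640084703109, 1.279287935078923]
side [[405.02516739146284, 0.0, 258.854353670192], [0.0, 405.02516739146284, 189.7320992767667], [0.0, 0.0, 1.0]] [[0.992011521034267, -0.12574642193971222, -0.010048855887112216], [-0.0984962850310762, -0.7223353178697159, -0.6844926372088552], [0.07881385646164693, 0.6800143571480064, -0.7289505127937195]] [-0.48661573106147044, 0.11313872487904893, 1.286015035061613]
wrist [[297.3186396354542, 0.0, 253.13885794710984], [0.0, 297.3186396354542, 187.249274127544], [0.0, 0.0, 1.0]] [[0.3488296875886332, 0.9371853067867387, -0.0012449095808159487], [0.8912109031978961, -0.33130602759773825, 0.3098054907495963], [0.28993270784443786, -0.10917882954334349, -0.9507991418283563]] [-0.6239225301141338, -0.040621593203363345, 0.3807279593788028]
```

View pics/top0b.png

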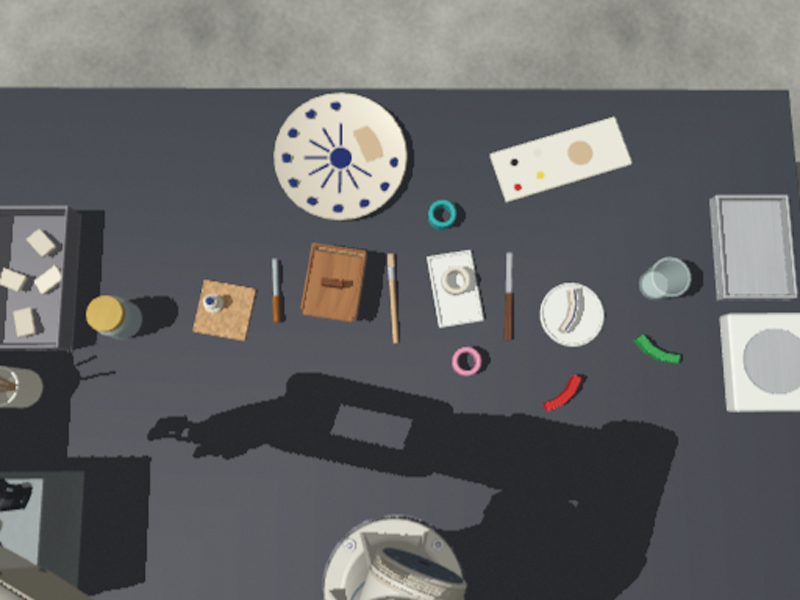

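View pics/side0.png

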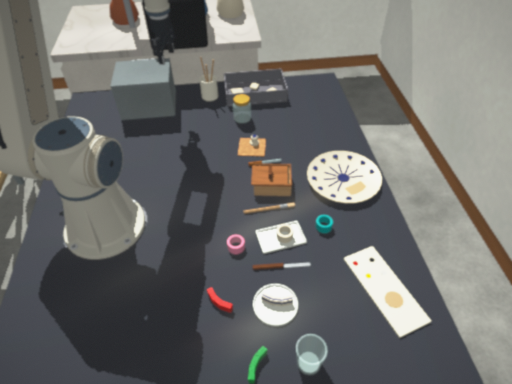

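The top view shows, in 800x600 pixels, the cork mat with the knob at (213,302), the case at (335,283), the tray with the ring at (456,285) and the dish with the rim piece at (572,313). The jar is at (112,315). The neighbours are the pink and turquoise rings and the green and red pieces. I'll enlarge this.

```bash
python3 - <<'E'
import cv2
s=cv2.imread("pics/top0.png")
for n,x,y in(("a",115,150),("b",260,150)):
    c=cv2.resize(s[y:y+90,x:x+133],None,fx=6,fy=6,interpolation=cv2.INTER_CUBIC); cv2.imwrite(f"pics/top0{n}x.png",c)
E
```

```text
(no output)
```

View pics/top0ax.png

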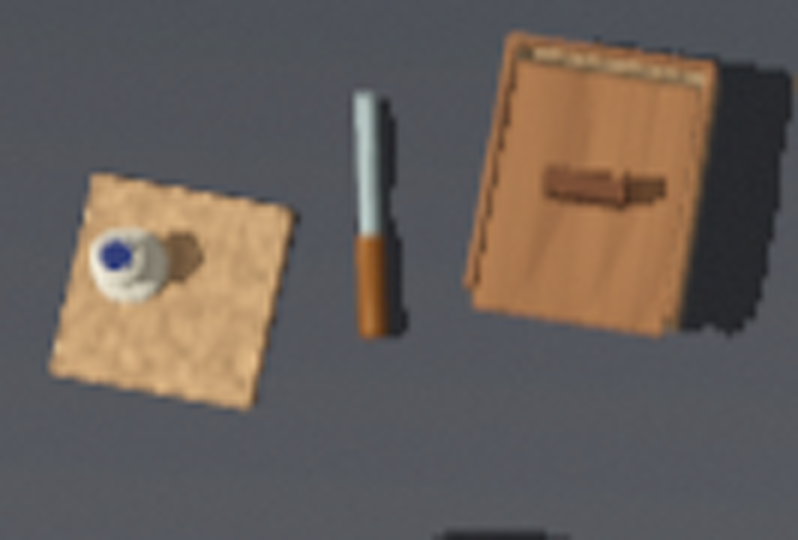

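View pics/top0bx.png

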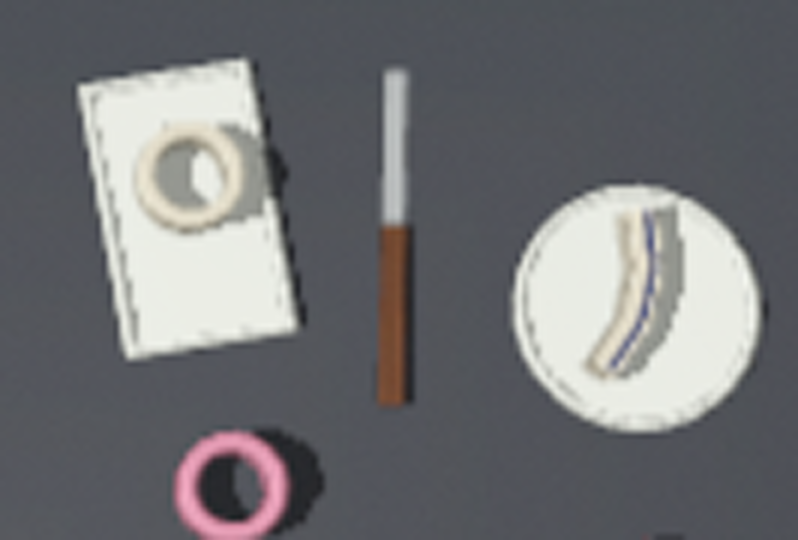

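```bash
cat > h.py <<'E'
import numpy as np, cv2
from rig import ctrl
from scipy.spatial.transform import Rotation as Ro
def pix2w(s,uv,z):
    uv=np.atleast_2d(uv).astype(float); K=s["mtx"]; R=np.array(s["R"]); t=np.array(s["t"])
    d=np.c_[(uv[:,0]-K[0][2])/K[0][0],(uv[:,1]-K[1][2])/K[1][1]]
    if s.get("fish"):
        r=np.linalg.norm(d,axis=1,keepdims=True); v=np.c_[d/np.maximum(r,1e-9)*np.sin(r),np.cos(r)]
    else: v=np.c_[d,np.ones(len(d))]
    v=v@R; c=-R.T@t
    return (c+v*((z-c[2])/v[:,2])[:,None])[:,:2]
def snap(n):
    s=ctrl.snapshot(n); s["fish"]=n=="wrist"; return s
def go(x,y,z,yaw):
    """numbers to reach: tool-y (closing line) at world yaw (mod pi), straight down. jog units totals"""
    o=ctrl.get_obs(); R=Ro.from_rotvec(o["orientation"]).as_matrix(); p=o["eef_pos"]
    d=R.T@(np.array([x,y,z])-p)/.06
    best=None
    for k in(0,np.pi):
        a=yaw+k; Y=np.array([np.cos(a),np.sin(a),0]); Z=np.array([0,0,-1.]); T=np.c_[np.cross(Y,Z),Y,Z]
        rv=np.degrees(Ro.from_matrix(R.T@T).as_rotvec())/4
        if best is None or abs(rv).max()<abs(best).max(): best=rv
    print("p",p.round(4),"w",round(o["width"],4),"F",o["contact_force"].round(1),"g",round(o["grasp_force"],1),"j6",o["joint_pos"][5].round(2))
    print("shift(tool now)",d.round(3),"turn",best.round(2))
E
python3 - <<'E'
from h import *
s=snap("top")
f=lambda P,ox:[((x+.5)/6-.5+ox,(y+.5)/6-.5+150) for x,y in P]
def rect(n,P,ox,z):
    w=pix2w(s,f(P,ox),z); print(n,w.round(4).tolist(),"c",w.mean(0).round(4),[ (round(float(np.linalg.norm(w[i]-w[i-1])),4),round(float(np.arctan2(*(w[i]-w[i-1])[::-1])),3)) for i in range(len(w))])
rect("mat",[(93,174),(295,208),(252,408),(52,374)],115,.004)
rect("caseFar",[(510,33),(717,62)],115,.054)
rect("caseNear",[(472,303),(662,335)],115,.044)
rect("bar",[(545,166),(630,178)],115,.072)
rect("bar2",[(545,200),(630,208)],115,.05)
rect("knobtop",[(117,255)],115,.037)
rect("knobfoot",[(130,268)],115,.01)
rect("tray",[(78,86),(248,58),(300,328),(127,359)],260,.009)
rect("ring",[(189,175)],260,.034)
rect("dish",[(637,308)],260,.009)
rect("rim",[(630,215),(642,280),(598,365)],260,.03)
rect("jar",[((110/800*512+0.2-115)*6,(315*.64-150)*6)],115,.095)
E
```

```text
mat [[0.5637, 0.3573], [0.5465, 0.258], [0.4479, 0.2763], [0.4649, 0.3735]] c [0.5057 0.3163] [(0.1001, -0.162), (0.1008, -1.742), (0.1002, 2.958), (0.0987, 1.398)]
caseFar [[0.6224, 0.1486], [0.6081, 0.0495]] c [0.6153 0.0991] [(0.1, 1.427), (0.1, -1.715)]
caseNear [[0.4934, 0.1659], [0.4778, 0.0757]] c [0.4856 0.1208] [(0.0915, 1.399), (0.0915, -1.742)]
bar [[0.5542, 0.1295], [0.5484, 0.0897]] c [0.5513 0.1096] [(0.0402, 1.426), (0.0402, -1.716)]
bar2 [[0.5419, 0.1313], [0.538, 0.0909]] c [0.5399 0.1111] [(0.0406, 1.473), (0.0406, -1.669)]
knobtop [[0.5181, 0.3361]] c [0.5181 0.3361] [(0.0, 0.0)]
knobfoot [[0.5159, 0.3362]] c [0.5159 0.3362] [(0.0, 0.0)]
tray [[0.6062, -0.0636], [0.6202, -0.1483], [0.4849, -0.1709], [0.47, -0.0859]] c [ 0.5453 -0.1172] [(0.138, 0.163), (0.0859, -1.406), (0.1372, -2.976), (0.0863, 1.745)]
ring [[0.5565, -0.1154]] c [ 0.5565 -0.1154] [(0.0, 0.0)]
dish [[0.4943, -0.337]] c [ 0.4943 -0.337 ] [(0.0, 0.0)]
rim [[0.537, -0.3301], [0.5051, -0.3345], [0.4638, -0.3114]] c [ 0.5019 -0.3253] [(0.0756, -0.249), (0.0323, -3.003), (0.0473, 2.632)]
jar [[0.4842, 0.4939]] c [0.4842 0.4939] [(0.0, 0.0)]
```

```bash
python3 - <<'E'
from h import *
go(.5454,.1105,.12,-.144)
E
```

```text
p [0.2182 0.5854 0.2309] w 0.0853 F [-0.4  1.5  0.6] g 0.0 j6 -0.0
shift(tool now) [-7.874 -5.51   1.852] turn [-1.000e-02  1.000e-02  1.945e+01]
```

Call:
{"fn": "jog_arm", "kwargs": {"series": [{"dx": -0.3, "dy": -0.2, "grip": 0.0}, {"dx": -0.6, "dy": -0.4, "grip": 0.0}, {"dx": -0.6, "dy": -0.42, "grip": 0.0}, {"dx": -0.6, "dy": -0.42, "grip": 0.0}, {"dx": -0.6, "dy": -0.42, "grip": 0.0}, {"dx": -0.6, "dy": -0.42, "grip": 0.0}, {"dx": -0.6, "dy": -0.42, "grip": 0.0}, {"dx": -0.6, "dy": -0.42, "grip": 0.0}, {"dx": -0.6, "dy": -0.42, "grip": 0.0}, {"dx": -0.6, "dy": -0.42, "grip": 0.0}, {"dx": -0.6, "dy": -0.42, "grip": 0.0}, {"dx": -0.6, "dy": -0.42, "grip": 0.0}, {"dx": -0.6, "dy": -0.42, "grip": 0.0}, {"dx": -0.3, "dy": -0.3, "grip": 0.0}, {"dx": -0.05, "dy": 0, "grip": 0.0}]}}

```text
invalid input
```

Call:
{"fn": "jog_arm", "kwargs": {"series": [{"rz": 1, "grip": 0.0}, {"rz": 1, "grip": 0.0}, {"rz": 1, "grip": 0.0}, {"rz": 1, "grip": 0.0}, {"rz": 1, "grip": 0.0}, {"rz": 1, "grip": 0.0}, {"rz": 1, "grip": 0.0}, {"rz": 1, "grip": 0.0}, {"rz": 1, "grip": 0.0}, {"rz": 1, "grip": 0.0}, {"rz": 1, "grip": 0.0}, {"rz": 1, "grip": 0.0}, {"rz": 1, "grip": 0.0}, {"rz": 1, "grip": 0.0}, {"rz": 1, "grip": 0.0}, {"rz": 1, "grip": 0.0}, {"rz": 1, "grip": 0.0}, {"rz": 1, "grip": 0.0}, {"rz": 1, "grip": 0.0}, {"rz": 0.45, "grip": 0.0}]}}

```text
invalid input
```

```bash
python3 - <<'E'
from h import *
go(.5454,.1105,.12,-.144)
s=snap("wrist"); cv2.imwrite("pics/w1.png",s["image"])
R=np.array(s["R"]);t=np.array(s["t"])
def proj(X):
    c=R@np.array(X)+t; r=np.hypot(c[0],c[1]); th=np.arctan2(r,c[2]); return (s["mtx"][0][0]*th*c[:2]/r+[s["mtx"][0][2],s["mtx"][1][2]]).round(1)
print(proj([.5454,.1105,.072]),proj([.554,.108,.05]))
E
```

```text
p [0.2182 0.5854 0.2309] w 0.0853 F [-0.4  1.5  0.6] g 0.0 j6 -0.0
shift(tool now) [-7.874 -5.51   1.852] turn [-1.000e-02  1.000e-02  1.945e+01]
[ 95.8 392.5] [100.8 387.3]
```

View pics/w1.png

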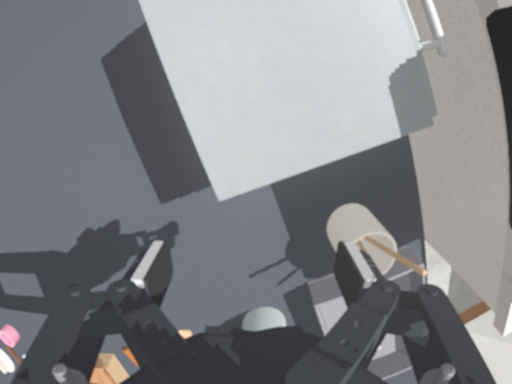

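Nothing moved because the move calls were refused, so this wrist picture is still from the start pose. The fingers are at (150,265) and (360,265), the jar is at (265,318) and the case is at the lower left. I'll send all seven keys in each row.

Call:
{"fn": "jog_arm", "kwargs": {"series": [{"dx": -0.3, "dy": -0.2, "dz": 0, "rx": 0, "ry": 0, "rz": 0, "grip": 0}, {"dx": -0.6, "dy": -0.4, "dz": 0, "rx": 0, "ry": 0, "rz": 0, "grip": 0}]}}

```text
t: 0.5
eef_pos: [0.2566, 0.5324, 0.2311]
orientation: [0.555, 3.092, -0.0]
contact_force: [-0.0, -0.9, -0.7]
width: 0.0517
grasp_force: 0.0
```

Call:
{"fn": "jog_arm", "kwargs": {"series": [{"dx": -0.6, "dy": -0.42, "dz": 0, "rx": 0, "ry": 0, "rz": 0, "grip": 0}, {"dx": -0.6, "dy": -0.42, "dz": 0, "rx": 0, "ry": 0, "rz": 0, "grip": 0}, {"dx": -0.6, "dy": -0.42, "dz": 0, "rx": 0, "ry": 0, "rz": 0, "grip": 0}, {"dx": -0.6, "dy": -0.42, "dz": 0, "rx": 0, "ry": 0, "rz": 0, "grip": 0}, {"dx": -0.6, "dy": -0.42, "dz": 0, "rx": 0, "ry": 0, "rz": 0, "grip": 0}, {"dx": -0.6, "dy": -0.42, "dz": 0, "rx": 0, "ry": 0, "rz": 0, "grip": 0}, {"dx": -0.6, "dy": -0.42, "dz": 0, "rx": 0, "ry": 0, "rz": 0, "grip": 0}, {"dx": -0.6, "dy": -0.42, "dz": 0, "rx": 0, "ry": 0, "rz": 0, "grip": 0}, {"dx": -0.6, "dy": -0.42, "dz": 0, "rx": 0, "ry": 0, "rz": 0, "grip": 0}, {"dx": -0.6, "dy": -0.42, "dz": 0, "rx": 0, "ry": 0, "rz": 0, "grip": 0}, {"dx": -0.6, "dy": -0.42, "dz": 0, "rx": 0, "ry": 0, "rz": 0, "grip": 0}, {"dx": -0.37, "dy": -0.29, "dz": 0, "rx": 0, "ry": 0, "rz": 0, "grip": 0}]}}

```text
t: 2.0
eef_pos: [0.5458, 0.1082, 0.2313]
orientation: [0.56, 3.091, -0.001]
contact_force: [0.2, 0.2, -0.7]
width: 0.0424
grasp_force: 0.0
```

Call:
{"fn": "jog_arm", "kwargs": {"series": [{"dx": 0, "dy": 0, "dz": 0.1, "rx": 0, "ry": 0, "rz": 1, "grip": 0}, {"dx": 0, "dy": 0, "dz": 0.1, "rx": 0, "ry": 0, "rz": 1, "grip": 0}, {"dx": 0, "dy": 0, "dz": 0.1, "rx": 0, "ry": 0, "rz": 1, "grip": 0}, {"dx": 0, "dy": 0, "dz": 0.1, "rx": 0, "ry": 0, "rz": 1, "grip": 0}, {"dx": 0, "dy": 0, "dz": 0.1, "rx": 0, "ry": 0, "rz": 1, "grip": 0}, {"dx": 0, "dy": 0, "dz": 0.1, "rx": 0, "ry": 0, "rz": 1, "grip": 0}, {"dx": 0, "dy": 0, "dz": 0.1, "rx": 0, "ry": 0, "rz": 1, "grip": 0}, {"dx": 0, "dy": 0, "dz": 0.1, "rx": 0, "ry": 0, "rz": 1, "grip": 0}, {"dx": 0, "dy": 0, "dz": 0.1, "rx": 0, "ry": 0, "rz": 1, "grip": 0}, {"dx": 0, "dy": 0, "dz": 0.1, "rx": 0, "ry": 0, "rz": 1, "grip": 0}, {"dx": 0, "dy": 0, "dz": 0.1, "rx": 0, "ry": 0, "rz": 1, "grip": 0}, {"dx": 0, "dy": 0, "dz": 0.1, "rx": 0, "ry": 0, "rz": 1, "grip": 0}, {"dx": 0, "dy": 0, "dz": 0.1, "rx": 0, "ry": 0, "rz": 1, "grip": 0}, {"dx": 0, "dy": 0, "dz": 0.1, "rx": 0, "ry": 0, "rz": 1, "grip": 0}, {"dx": 0, "dy": 0, "dz": 0.1, "rx": 0, "ry": 0, "rz": 1, "grip": 0}, {"dx": 0, "dy": 0, "dz": 0.1, "rx": 0, "ry": 0, "rz": 1, "grip": 0}, {"dx": 0, "dy": 0, "dz": 0.1, "rx": 0, "ry": 0, "rz": 1, "grip": 0}, {"dx": 0, "dy": 0, "dz": 0.1, "rx": 0, "ry": 0, "rz": 1, "grip": 0}, {"dx": 0, "dy": 0, "dz": 0, "rx": 0, "ry": 0, "rz": 1, "grip": 0}, {"dx": 0, "dy": 0, "dz": 0, "rx": 0, "ry": 0, "rz": 0.45, "grip": 0}]}}

```text
t: 4.5
eef_pos: [0.5449, 0.1101, 0.1233]
orientation: [-2.377, -2.054, 0.001]
contact_force: [-0.1, -0.0, 0.2]
width: 0.0427
grasp_force: 0.0
```

```bash
cat >> h.py <<'E'
def proj(s,X):
    c=np.array(s["R"])@np.array(X)+np.array(s["t"]); r=np.hypot(c[0],c[1]); th=np.arctan2(r,c[2]); K=s["mtx"]
    return (K[0][0]*th*c[:2]/r+[K[0][2],K[1][2]]).round(1)
E
python3 - <<'E'
from h import *
go(.5454,.1105,.054,-.144)
s=snap("wrist"); cv2.imwrite("pics/w2.png",s["image"])
print(proj(s,[.5454,.1105,.072]),proj(s,[.5454,.1105,.05]))
E
```

```text
p [0.5449 0.1101 0.1233] w 0.0427 F [-0.1 -0.   0.2] g 0.0 j6 0.34
shift(tool now) [0.009 0.008 1.155] turn [-0.    0.   -0.02]
[254.  207.8] [253.9 197.1]
```

View pics/w2.png

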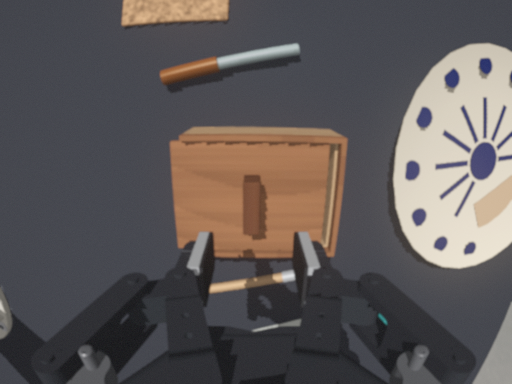

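The wrist view shows the bar centred at (252,207), where I predicted it, and aligned with the fingers. I'll go down and grip it.

Call:
{"fn": "jog_arm", "kwargs": {"series": [{"dx": 0, "dy": 0, "dz": 0.3, "rx": 0, "ry": 0, "rz": 0, "grip": 0}, {"dx": 0, "dy": 0, "dz": 0.4, "rx": 0, "ry": 0, "rz": 0, "grip": 0}, {"dx": 0, "dy": 0, "dz": 0.3, "rx": 0, "ry": 0, "rz": 0, "grip": 0}, {"dx": 0, "dy": 0, "dz": 0.15, "rx": 0, "ry": 0, "rz": 0, "grip": 0}, {"dx": 0, "dy": 0, "dz": 0, "rx": 0, "ry": 0, "rz": 0, "grip": -1}, {"dx": 0, "dy": 0, "dz": 0, "rx": 0, "ry": 0, "rz": 0, "grip": -1}, {"dx": 0, "dy": 0, "dz": 0, "rx": 0, "ry": 0, "rz": 0, "grip": -1}, {"dx": 0, "dy": 0, "dz": 0, "rx": 0, "ry": 0, "rz": 0, "grip": -1}, {"dx": 0, "dy": 0, "dz": 0, "rx": 0, "ry": 0, "rz": 0, "grip": -1}]}}

```text
t: 5.68
eef_pos: [0.5456, 0.111, 0.0547]
orientation: [2.375, 2.056, 0.001]
contact_force: [0.1, -0.5, 1.1]
width: 0.0106
grasp_force: 61.0
```

Call:
{"fn": "jog_arm", "kwargs": {"series": [{"dx": 0, "dy": -0.1, "dz": 0, "rx": 0, "ry": 0, "rz": 0, "grip": -1}, {"dx": 0, "dy": -0.2, "dz": 0, "rx": 0, "ry": 0, "rz": 0, "grip": -1}, {"dx": 0, "dy": -0.2, "dz": 0, "rx": 0, "ry": 0, "rz": 0, "grip": -1}, {"dx": 0, "dy": -0.2, "dz": 0, "rx": 0, "ry": 0, "rz": 0, "grip": -1}, {"dx": 0, "dy": -0.2, "dz": 0, "rx": 0, "ry": 0, "rz": 0, "grip": -1}, {"dx": 0, "dy": -0.1, "dz": 0, "rx": 0, "ry": 0, "rz": 0, "grip": -1}, {"dx": 0, "dy": -0.1, "dz": 0, "rx": 0, "ry": 0, "rz": 0, "grip": -1}, {"dx": 0, "dy": -0.03, "dz": 0, "rx": 0, "ry": 0, "rz": 0, "grip": -1}, {"dx": 0, "dy": -0.03, "dz": 0, "rx": 0, "ry": 0, "rz": 0, "grip": -1}, {"dx": 0, "dy": 0, "dz": 0, "rx": 0, "ry": 0, "rz": 0, "grip": -1}]}}

```text
t: 6.92
eef_pos: [0.4762, 0.1219, 0.0547]
orientation: [-2.375, -2.056, -0.003]
contact_force: [1.6, 7.5, 6.0]
width: 0.0103
grasp_force: 61.7
```

Call:
{"fn": "jog_arm", "kwargs": {"series": [{"dx": 0, "dy": -0.05, "dz": 0, "rx": 0, "ry": 0, "rz": 0, "grip": -1}, {"dx": 0, "dy": -0.04, "dz": 0, "rx": 0, "ry": 0, "rz": 0, "grip": -1}, {"dx": 0, "dy": 0, "dz": 0, "rx": 0, "ry": 0, "rz": 0, "grip": -1}]}}

```text
t: 7.3
eef_pos: [0.4709, 0.1227, 0.0547]
orientation: [-2.375, -2.056, -0.003]
contact_force: [0.9, 8.1, 5.1]
width: 0.0105
grasp_force: 61.6
```

Call:
{"fn": "jog_arm", "kwargs": {"series": [{"dx": 0, "dy": -0.04, "dz": 0, "rx": 0, "ry": 0, "rz": 0, "grip": -1}, {"dx": 0, "dy": 0, "dz": 0, "rx": 0, "ry": 0, "rz": 0, "grip": -1}]}}

```text
t: 7.55
eef_pos: [0.4686, 0.1231, 0.0547]
orientation: [-2.375, -2.055, -0.003]
contact_force: [1.1, 8.8, 4.7]
width: 0.0105
grasp_force: 61.6
```

Call:
{"fn": "jog_arm", "kwargs": {"series": [{"dx": 0, "dy": -0.04, "dz": 0, "rx": 0, "ry": 0, "rz": 0, "grip": -1}, {"dx": 0, "dy": 0, "dz": 0, "rx": 0, "ry": 0, "rz": 0, "grip": -1}]}}

```text
t: 7.8
eef_pos: [0.4679, 0.1232, 0.0547]
orientation: [2.374, 2.055, 0.006]
contact_force: [7.7, 4.6, -2.1]
width: 0.0103
grasp_force: 60.7
```

Call:
{"fn": "jog_arm", "kwargs": {"series": [{"dx": 0, "dy": -0.03, "dz": 0, "rx": 0, "ry": 0, "rz": 0, "grip": -1}, {"dx": 0, "dy": 0, "dz": 0, "rx": 0, "ry": 0, "rz": 0, "grip": -1}]}}

```text
t: 8.05
eef_pos: [0.4678, 0.1233, 0.0548]
orientation: [2.372, 2.054, 0.01]
contact_force: [14.5, 1.6, -8.6]
width: 0.0104
grasp_force: 59.9
```

The end stop is reached. I'll release the bar, lift, and go to the knob.

Call:
{"fn": "jog_arm", "kwargs": {"series": [{"dx": 0, "dy": 0.06, "dz": 0, "rx": 0, "ry": 0, "rz": 0, "grip": -1}, {"dx": 0, "dy": 0, "dz": 0, "rx": 0, "ry": 0, "rz": 0, "grip": 0.2}, {"dx": 0, "dy": 0, "dz": 0, "rx": 0, "ry": 0, "rz": 0, "grip": 0.2}, {"dx": 0, "dy": 0, "dz": 0, "rx": 0, "ry": 0, "rz": 0, "grip": 0.2}, {"dx": 0, "dy": 0, "dz": -0.4, "rx": 0, "ry": 0, "rz": 0, "grip": 0.2}, {"dx": 0, "dy": 0, "dz": -0.6, "rx": 0, "ry": 0, "rz": 0, "grip": 0.2}, {"dx": 0, "dy": 0, "dz": -0.4, "rx": 0, "ry": 0, "rz": 0, "grip": 0.2}, {"dx": 0, "dy": 0, "dz": 0, "rx": 0, "ry": 0, "rz": 0, "grip": 0.2}]}}

```text
t: 9.05
eef_pos: [0.469, 0.1222, 0.1397]
orientation: [2.374, 2.055, 0.004]
contact_force: [1.3, -0.0, -0.8]
width: 0.051
grasp_force: 0.0
```

```bash
python3 - <<'E'
from h import *
go(.517,.336,.11,-.15)
E
```

```text
p [0.469  0.1222 0.1397] w 0.051 F [ 1.3 -0.  -0.8] g 0.0 j6 0.4
shift(tool now) [3.64  0.28  0.499] turn [ 0.04 -0.01  0.09]
```

Call:
{"fn": "jog_arm", "kwargs": {"series": [{"dx": 0.3, "dy": 0.03, "dz": 0, "rx": 0.04, "ry": 0, "rz": 0.09, "grip": 0.2}, {"dx": 0.6, "dy": 0.05, "dz": 0, "rx": 0, "ry": 0, "rz": 0, "grip": 0.2}, {"dx": 0.7, "dy": 0.05, "dz": 0, "rx": 0, "ry": 0, "rz": 0, "grip": 0.2}, {"dx": 0.7, "dy": 0.05, "dz": 0, "rx": 0, "ry": 0, "rz": 0, "grip": 0.2}, {"dx": 0.7, "dy": 0.05, "dz": 0.2, "rx": 0, "ry": 0, "rz": 0, "grip": 0.2}, {"dx": 0.5, "dy": 0.04, "dz": 0.2, "rx": 0, "ry": 0, "rz": 0, "grip": 0.2}, {"dx": 0.14, "dy": 0.01, "dz": 0.1, "rx": 0, "ry": 0, "rz": 0, "grip": 0.2}, {"dx": 0, "dy": 0, "dz": 0, "rx": 0, "ry": 0, "rz": 0, "grip": 0.2}]}}

```text
t: 10.05
eef_pos: [0.5161, 0.3355, 0.1066]
orientation: [-2.379, -2.048, 0.007]
contact_force: [0.2, 0.2, -0.6]
width: 0.0515
grasp_force: 0.0
```

```bash
python3 - <<'E'
from h import *
go(.517,.336,.013,-.15)
s=snap("wrist"); cv2.imwrite("pics/w3.png",s["image"])
print(proj(s,[.517,.336,.037]),proj(s,[.517,.336,.004]))
hsv=cv2.cvtColor(s["image"],cv2.COLOR_BGR2HSV)
m=cv2.inRange(hsv,(105,120,40),(130,255,255)); n,l,st,c=cv2.connectedComponentsWithStats(m)
for i in range(1,n):
    if st[i,4]>40: print(st[i],c[i],pix2w(s,c[i],.037))
E
```

```text
p [0.5161 0.3355 0.1066] w 0.0515 F [ 0.2  0.2 -0.6] g 0.0 j6 0.72
shift(tool now) [0.013 0.021 1.56 ] turn [-0.07  0.03  0.01]
[254.8 198.6] [254.8 185.3]
```

View pics/w3.png

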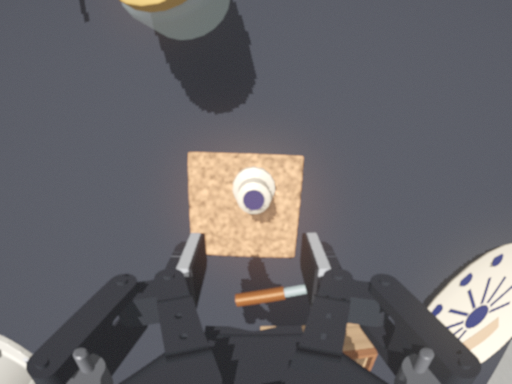

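The knob is upright with its blue spot at (254,200), against a prediction of (255,199). The jar at the top is well clear. I'll go down, grip and lift.

Call:
{"fn": "jog_arm", "kwargs": {"series": [{"dx": 0, "dy": 0.01, "dz": 0.3, "rx": -0.07, "ry": 0.03, "rz": 0, "grip": 0.2}, {"dx": 0, "dy": 0, "dz": 0.5, "rx": 0, "ry": 0, "rz": 0, "grip": 0.2}, {"dx": 0, "dy": 0, "dz": 0.4, "rx": 0, "ry": 0, "rz": 0, "grip": 0.2}, {"dx": 0, "dy": 0, "dz": 0.25, "rx": 0, "ry": 0, "rz": 0, "grip": 0.2}, {"dx": 0, "dy": 0, "dz": 0.1, "rx": 0, "ry": 0, "rz": 0, "grip": 0.2}, {"dx": 0, "dy": 0, "dz": 0, "rx": 0, "ry": 0, "rz": 0, "grip": -1}, {"dx": 0, "dy": 0, "dz": 0, "rx": 0, "ry": 0, "rz": 0, "grip": -1}, {"dx": 0, "dy": 0, "dz": 0, "rx": 0, "ry": 0, "rz": 0, "grip": -1}, {"dx": 0, "dy": 0, "dz": 0, "rx": 0, "ry": 0, "rz": 0, "grip": -1}, {"dx": 0, "dy": 0, "dz": 0, "rx": 0, "ry": 0, "rz": 0, "grip": -1}]}}

```text
t: 11.35
eef_pos: [0.5185, 0.336, 0.0162]
orientation: [2.381, 2.048, 0.007]
contact_force: [-0.6, -1.2, 6.8]
width: 0.0237
grasp_force: 59.5
```

```bash
python3 - <<'E'
from h import *
go(.517,.336,.13,-.15); print(ctrl.get_obs()["orientation"])
E
```

```text
p [0.5185 0.336  0.0162] w 0.0237 F [-0.6 -1.2  6.8] g 59.5 j6 0.72
shift(tool now) [ 0.002 -0.019 -1.897] turn [ 0.05 -0.04 -0.  ]
[2.38133003 2.04832814 0.00696574]
```

Call:
{"fn": "jog_arm", "kwargs": {"series": [{"dx": 0, "dy": 0, "dz": -0.3, "rx": 0, "ry": 0, "rz": 0, "grip": -1}, {"dx": 0, "dy": 0, "dz": -0.6, "rx": 0, "ry": 0, "rz": 0, "grip": -1}, {"dx": 0, "dy": 0, "dz": -0.6, "rx": 0, "ry": 0, "rz": 0, "grip": -1}, {"dx": 0, "dy": 0, "dz": -0.4, "rx": 0, "ry": 0, "rz": 0, "grip": -1}, {"dx": 0, "dy": 0, "dz": 0, "rx": 0, "ry": 0, "rz": 0, "grip": -1}]}}

```text
t: 11.98
eef_pos: [0.5189, 0.3363, 0.1321]
orientation: [2.381, 2.048, 0.012]
contact_force: [-0.0, 1.2, -0.2]
width: 0.0234
grasp_force: 59.1
```

```bash
python3 - <<'E'
from h import *
go(.567,.108,.13,-.15)
E
```

```text
p [0.5189 0.3363 0.1321] w 0.0234 F [-0.   1.2 -0.2] g 59.1 j6 0.72
shift(tool now) [-3.643  1.362  0.024] turn [ 0.08 -0.07 -0.  ]
```

Call:
{"fn": "jog_arm", "kwargs": {"series": [{"dx": -0.3, "dy": 0.11, "dz": 0, "rx": 0.08, "ry": -0.07, "rz": 0, "grip": -1}, {"dx": -0.6, "dy": 0.22, "dz": 0, "rx": 0, "ry": 0, "rz": 0, "grip": -1}, {"dx": -0.7, "dy": 0.26, "dz": 0, "rx": 0, "ry": 0, "rz": 0, "grip": -1}, {"dx": -0.7, "dy": 0.26, "dz": 0, "rx": 0, "ry": 0, "rz": 0, "grip": -1}, {"dx": -0.7, "dy": 0.26, "dz": 0, "rx": 0, "ry": 0, "rz": 0, "grip": -1}, {"dx": -0.5, "dy": 0.19, "dz": 0, "rx": 0, "ry": 0, "rz": 0, "grip": -1}, {"dx": -0.14, "dy": 0.06, "dz": 0, "rx": 0, "ry": 0, "rz": 0, "grip": -1}, {"dx": 0, "dy": 0, "dz": 0, "rx": 0, "ry": 0, "rz": 0, "grip": -1}]}}

```text
t: 12.98
eef_pos: [0.5651, 0.1066, 0.1287]
orientation: [-2.382, -2.046, 0.009]
contact_force: [-1.2, 0.8, -0.3]
width: 0.0234
grasp_force: 59.1
```

```bash
python3 - <<'E'
from h import *
go(.567,.108,.0185,-.15)
s=snap("wrist"); cv2.imwrite("pics/w4.png",s["image"])
E
```

```text
p [0.5651 0.1066 0.1287] w 0.0234 F [-1.2  0.8 -0.3] g 59.1 j6 0.34
shift(tool now) [0.033 0.037 1.837] turn [-0.07  0.05 -0.02]
```

View pics/w4.png

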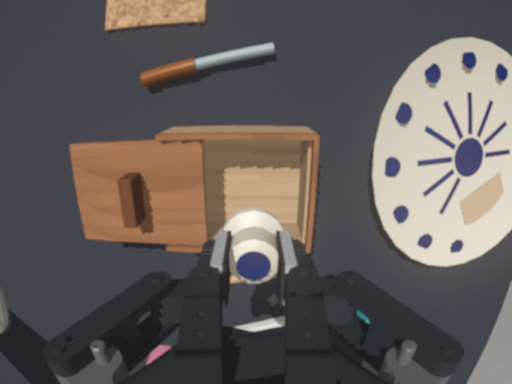

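The cover is fully open, with its edge at column 204 and the interior at columns 205-303. The knob is held over the opening. I'll lower it now.

Call:
{"fn": "jog_arm", "kwargs": {"series": [{"dx": 0.03, "dy": 0.03, "dz": 0.3, "rx": -0.07, "ry": 0.05, "rz": 0, "grip": -1}, {"dx": 0, "dy": 0, "dz": 0.4, "rx": 0, "ry": 0, "rz": 0, "grip": -1}, {"dx": 0, "dy": 0, "dz": 0.4, "rx": 0, "ry": 0, "rz": 0, "grip": -1}, {"dx": 0, "dy": 0, "dz": 0.3, "rx": 0, "ry": 0, "rz": 0, "grip": -1}, {"dx": 0, "dy": 0, "dz": 0.2, "rx": 0, "ry": 0, "rz": 0, "grip": -1}, {"dx": 0, "dy": 0, "dz": 0.1, "rx": 0, "ry": 0, "rz": 0, "grip": -1}, {"dx": 0, "dy": 0, "dz": 0.08, "rx": 0, "ry": 0, "rz": 0, "grip": -1}, {"dx": 0, "dy": 0, "dz": 0, "rx": 0, "ry": 0, "rz": 0, "grip": -1}]}}

```text
t: 14.02
eef_pos: [0.5679, 0.1088, 0.0228]
orientation: [2.381, 2.048, 0.002]
contact_force: [-0.4, 0.4, 0.3]
width: 0.0235
grasp_force: 59.1
```

Call:
{"fn": "jog_arm", "kwargs": {"series": [{"dx": 0, "dy": 0, "dz": 0.05, "rx": 0, "ry": 0, "rz": 0, "grip": -1}, {"dx": 0, "dy": 0, "dz": 0.03, "rx": 0, "ry": 0, "rz": 0, "grip": -1}, {"dx": 0, "dy": 0, "dz": 0, "rx": 0, "ry": 0, "rz": 0, "grip": -1}]}}

```text
t: 14.4
eef_pos: [0.568, 0.1088, 0.0182]
orientation: [2.381, 2.048, 0.003]
contact_force: [-0.5, -0.3, 3.1]
width: 0.0236
grasp_force: 59.4
```

Contact is felt at 3 N. I'll release, lift, and go back to the bar.

Call:
{"fn": "jog_arm", "kwargs": {"series": [{"dx": 0, "dy": 0, "dz": 0, "rx": 0, "ry": 0, "rz": 0, "grip": -0.1}, {"dx": 0, "dy": 0, "dz": 0, "rx": 0, "ry": 0, "rz": 0, "grip": -0.1}, {"dx": 0, "dy": 0, "dz": 0, "rx": 0, "ry": 0, "rz": 0, "grip": -0.1}, {"dx": 0, "dy": 0, "dz": -0.2, "rx": 0, "ry": 0, "rz": 0, "grip": -0.1}, {"dx": 0, "dy": 0, "dz": -0.5, "rx": 0, "ry": 0, "rz": 0, "grip": -0.1}, {"dx": 0, "dy": 0, "dz": -0.6, "rx": 0, "ry": 0, "rz": 0, "grip": -0.1}, {"dx": 0, "dy": 0, "dz": -0.6, "rx": 0, "ry": 0, "rz": 0, "grip": -0.1}, {"dx": 0, "dy": 0, "dz": -0.2, "rx": 0, "ry": 0, "rz": 0, "grip": -0.1}, {"dx": 0, "dy": 0, "dz": 0, "rx": 0, "ry": 0, "rz": 0, "grip": -0.1}]}}

```text
t: 15.52
eef_pos: [0.568, 0.1088, 0.1447]
orientation: [2.381, 2.048, 0.005]
contact_force: [0.2, 0.3, 0.4]
width: 0.0387
grasp_force: 0.0
```

```bash
python3 - <<'E'
from h import *
go(.4685,.1225,.055,-.15)
s=snap("wrist"); cv2.imwrite("pics/w5.png",s["image"])
E
```

```text
p [0.568  0.1088 0.1447] w 0.0387 F [0.2 0.3 0.4] g 0.0 j6 0.34
shift(tool now) [-0.025 -1.678  1.49 ] turn [ 0.04 -0.02 -0.  ]
```

View pics/w5.png

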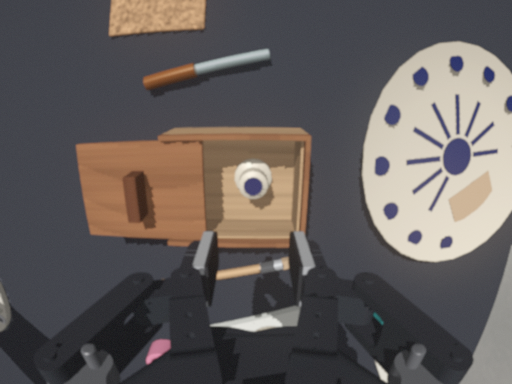

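The knob stands upright in the case, with its spot at (253,187), and the bar is at (135,197). Next I'll shut the cover.

Call:
{"fn": "jog_arm", "kwargs": {"series": [{"dx": 0, "dy": -0.3, "dz": 0, "rx": 0.04, "ry": -0.02, "rz": 0, "grip": 0}, {"dx": -0.03, "dy": -0.6, "dz": 0, "rx": 0, "ry": 0, "rz": 0, "grip": 0}, {"dx": 0, "dy": -0.5, "dz": 0, "rx": 0, "ry": 0, "rz": 0, "grip": 0}, {"dx": 0, "dy": -0.28, "dz": 0, "rx": 0, "ry": 0, "rz": 0, "grip": 0}, {"dx": 0, "dy": 0, "dz": 0.4, "rx": 0, "ry": 0, "rz": 0, "grip": 0}, {"dx": 0, "dy": 0, "dz": 0.5, "rx": 0, "ry": 0, "rz": 0, "grip": 0}, {"dx": 0, "dy": 0, "dz": 0.4, "rx": 0, "ry": 0, "rz": 0, "grip": 0}, {"dx": 0, "dy": 0, "dz": 0.17, "rx": 0, "ry": 0, "rz": 0, "grip": 0}, {"dx": 0, "dy": 0, "dz": 0, "rx": 0, "ry": 0, "rz": 0, "grip": -1}, {"dx": 0, "dy": 0, "dz": 0, "rx": 0, "ry": 0, "rz": 0, "grip": -1}, {"dx": 0, "dy": 0, "dz": 0, "rx": 0, "ry": 0, "rz": 0, "grip": -1}, {"dx": 0, "dy": 0, "dz": 0, "rx": 0, "ry": 0, "rz": 0, "grip": -1}]}}

```text
t: 17.08
eef_pos: [0.468, 0.1221, 0.0564]
orientation: [-2.382, -2.048, 0.001]
contact_force: [0.1, -0.0, 3.3]
width: 0.0106
grasp_force: 61.0
```

Call:
{"fn": "jog_arm", "kwargs": {"series": [{"dx": 0, "dy": 0.1, "dz": 0, "rx": 0, "ry": 0, "rz": 0, "grip": -1}, {"dx": 0, "dy": 0.2, "dz": 0, "rx": 0, "ry": 0, "rz": 0, "grip": -1}, {"dx": 0, "dy": 0.25, "dz": 0, "rx": 0, "ry": 0, "rz": 0, "grip": -1}, {"dx": 0, "dy": 0.25, "dz": 0, "rx": 0, "ry": 0, "rz": 0, "grip": -1}, {"dx": 0, "dy": 0.25, "dz": 0, "rx": 0, "ry": 0, "rz": 0, "grip": -1}, {"dx": 0, "dy": 0.15, "dz": 0, "rx": 0, "ry": 0, "rz": 0, "grip": -1}, {"dx": 0, "dy": 0.1, "dz": 0, "rx": 0, "ry": 0, "rz": 0, "grip": -1}, {"dx": 0, "dy": 0.05, "dz": 0, "rx": 0, "ry": 0, "rz": 0, "grip": -1}, {"dx": 0, "dy": 0, "dz": 0, "rx": 0, "ry": 0, "rz": 0, "grip": -1}]}}

```text
t: 18.2
eef_pos: [0.5485, 0.1094, 0.0565]
orientation: [2.381, 2.048, -0.001]
contact_force: [0.7, -4.2, 5.2]
width: 0.0106
grasp_force: 61.5
```

Call:
{"fn": "jog_arm", "kwargs": {"series": [{"dx": 0, "dy": 0.06, "dz": 0, "rx": 0, "ry": 0, "rz": 0, "grip": -1}, {"dx": 0, "dy": 0, "dz": 0, "rx": 0, "ry": 0, "rz": 0, "grip": -1}]}}

```text
t: 18.45
eef_pos: [0.5517, 0.1089, 0.0564]
orientation: [2.382, 2.048, -0.002]
contact_force: [-1.5, -4.3, 6.8]
width: 0.0101
grasp_force: 61.6
```

Call:
{"fn": "jog_arm", "kwargs": {"series": [{"dx": 0, "dy": 0.04, "dz": 0, "rx": 0, "ry": 0, "rz": 0, "grip": -1}, {"dx": 0, "dy": 0, "dz": 0, "rx": 0, "ry": 0, "rz": 0, "grip": -1}]}}

```text
t: 18.7
eef_pos: [0.5518, 0.1088, 0.0564]
orientation: [-2.38, -2.046, 0.007]
contact_force: [-9.2, -0.9, 15.3]
width: 0.0104
grasp_force: 62.7
```

Call:
{"fn": "jog_arm", "kwargs": {"series": [{"dx": 0, "dy": 0.04, "dz": 0, "rx": 0, "ry": 0, "rz": 0, "grip": -1}, {"dx": 0, "dy": 0, "dz": 0, "rx": 0, "ry": 0, "rz": 0, "grip": -1}]}}

```text
t: 18.95
eef_pos: [0.5519, 0.1088, 0.0563]
orientation: [-2.378, -2.044, 0.012]
contact_force: [-17.6, 1.4, 22.9]
width: 0.0102
grasp_force: 63.8
```

The cover is shut: the travel was 85 mm and the stop is felt. I'll release it and go to the ring.

Call:
{"fn": "jog_arm", "kwargs": {"series": [{"dx": 0, "dy": -0.08, "dz": 0, "rx": 0, "ry": 0, "rz": 0, "grip": -1}, {"dx": 0, "dy": 0, "dz": 0, "rx": 0, "ry": 0, "rz": 0, "grip": 0}, {"dx": 0, "dy": 0, "dz": 0, "rx": 0, "ry": 0, "rz": 0, "grip": 0}, {"dx": 0, "dy": 0, "dz": 0, "rx": 0, "ry": 0, "rz": 0, "grip": 0}, {"dx": 0, "dy": 0, "dz": -0.4, "rx": 0, "ry": 0, "rz": 0, "grip": 0}, {"dx": 0, "dy": 0, "dz": -0.6, "rx": 0, "ry": 0, "rz": 0, "grip": 0}, {"dx": 0, "dy": 0, "dz": -0.3, "rx": 0, "ry": 0, "rz": 0, "grip": 1}, {"dx": 0, "dy": 0, "dz": 0, "rx": 0, "ry": 0, "rz": 0, "grip": 1}]}}

```text
t: 19.95
eef_pos: [0.5522, 0.1096, 0.1346]
orientation: [2.381, 2.048, 0.001]
contact_force: [0.1, 0.2, 0.6]
width: 0.0773
grasp_force: 0.0
```

```bash
python3 - <<'E'
from h import *
go(.5565,-.1154,.11,-.15)
E
```

```text
p [0.5522 0.1096 0.1346] w 0.0773 F [0.1 0.2 0.6] g 0.0 j6 0.34
shift(tool now) [-3.696  0.632  0.411] turn [ 0.01 -0.   -0.  ]
```

Call:
{"fn": "jog_arm", "kwargs": {"series": [{"dx": -0.3, "dy": 0.05, "dz": 0, "rx": 0, "ry": 0, "rz": 0, "grip": 1}, {"dx": -0.6, "dy": 0.1, "dz": 0, "rx": 0, "ry": 0, "rz": 0, "grip": 1}, {"dx": -0.7, "dy": 0.12, "dz": 0, "rx": 0, "ry": 0, "rz": 0, "grip": 1}, {"dx": -0.7, "dy": 0.12, "dz": 0, "rx": 0, "ry": 0, "rz": 0, "grip": 1}, {"dx": -0.7, "dy": 0.12, "dz": 0.1, "rx": 0, "ry": 0, "rz": 0, "grip": 1}, {"dx": -0.5, "dy": 0.1, "dz": 0.2, "rx": 0, "ry": 0, "rz": 0, "grip": 1}, {"dx": -0.2, "dy": 0.03, "dz": 0.1, "rx": 0, "ry": 0, "rz": 0, "grip": 1}, {"dx": 0, "dy": 0, "dz": 0, "rx": 0, "ry": 0, "rz": 0, "grip": 1}]}}

```text
t: 20.95
eef_pos: [0.5549, -0.1165, 0.1085]
orientation: [-2.381, -2.045, 0.005]
contact_force: [-1.1, 0.2, -0.2]
width: 0.0852
grasp_force: 0.0
```

```bash
python3 - <<'E'
from h import *
go(.5565,-.1154,.012,-.15)
s=snap("wrist"); cv2.imwrite("pics/w6.png",s["image"])
print(proj(s,[.5565,-.1154,.034]),[proj(s,[.5565+.026*np.cos(a),-.1154+.026*np.sin(a),.034]) for a in(0,1.57,3.14,4.71)])
E
```

```text
p [ 0.5549 -0.1165  0.1085] w 0.0852 F [-1.1  0.2 -0.2] g 0.0 j6 -0.06
shift(tool now) [0.022 0.03  1.609] turn [-0.06  0.01 -0.02]
[255.5 195.7] [array([288.6, 190.9]), array([250.4, 163.4]), array([222.8, 200.2]), array([260.2, 225.5])]
```

View pics/w6.png

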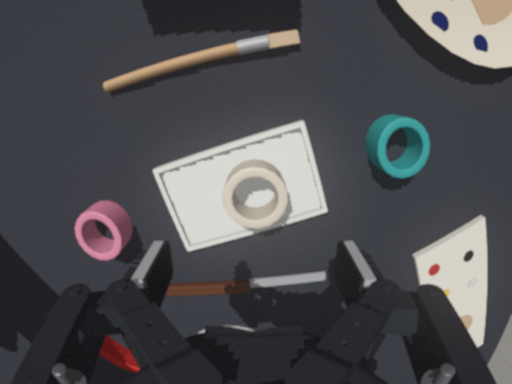

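The ring's top is centred at (255,196), as predicted. The turquoise and pink rings are clear of the fingers.

Call:
{"fn": "jog_arm", "kwargs": {"series": [{"dx": 0.02, "dy": 0.02, "dz": 0.3, "rx": -0.06, "ry": 0, "rz": 0, "grip": 0.9}, {"dx": 0, "dy": 0, "dz": 0.5, "rx": 0, "ry": 0, "rz": 0, "grip": 0.9}, {"dx": 0, "dy": 0, "dz": 0.4, "rx": 0, "ry": 0, "rz": 0, "grip": 0.9}, {"dx": 0, "dy": 0, "dz": 0.3, "rx": 0, "ry": 0, "rz": 0, "grip": 0.9}, {"dx": 0, "dy": 0, "dz": 0.1, "rx": 0, "ry": 0, "rz": 0, "grip": 0.9}, {"dx": 0, "dy": 0, "dz": 0, "rx": 0, "ry": 0, "rz": 0, "grip": -1}, {"dx": 0, "dy": 0, "dz": 0, "rx": 0, "ry": 0, "rz": 0, "grip": -1}, {"dx": 0, "dy": 0, "dz": 0, "rx": 0, "ry": 0, "rz": 0, "grip": -1}, {"dx": 0, "dy": 0, "dz": 0, "rx": 0, "ry": 0, "rz": 0, "grip": -1}, {"dx": 0, "dy": 0, "dz": 0, "rx": 0, "ry": 0, "rz": 0, "grip": -1}]}}

```text
t: 22.25
eef_pos: [0.5582, -0.115, 0.0151]
orientation: [2.379, 2.046, 0.004]
contact_force: [-0.3, 2.4, 5.5]
width: 0.0496
grasp_force: 61.5
```

Call:
{"fn": "jog_arm", "kwargs": {"series": [{"dx": 0, "dy": 0, "dz": -0.3, "rx": 0, "ry": 0, "rz": 0, "grip": -1}, {"dx": 0, "dy": 0, "dz": -0.6, "rx": 0, "ry": 0, "rz": 0, "grip": -1}, {"dx": 0, "dy": 0, "dz": -0.7, "rx": 0, "ry": 0, "rz": 0, "grip": -1}, {"dx": 0, "dy": 0, "dz": -0.6, "rx": 0, "ry": 0, "rz": 0, "grip": -1}, {"dx": 0, "dy": 0, "dz": -0.2, "rx": 0, "ry": 0, "rz": 0, "grip": -1}, {"dx": 0, "dy": 0, "dz": 0, "rx": 0, "ry": 0, "rz": 0, "grip": -1}]}}

```text
t: 23.0
eef_pos: [0.5575, -0.1149, 0.1588]
orientation: [2.379, 2.046, 0.004]
contact_force: [0.3, 0.9, -1.2]
width: 0.0497
grasp_force: 62.4
```

```bash
python3 - <<'E'
from h import *
go(.5057,.3163,.155,-.15)
E
```

```text
p [ 0.5575 -0.1149  0.1588] w 0.0497 F [ 0.3  0.9 -1.2] g 62.4 j6 -0.06
shift(tool now) [ 6.977 -1.93   0.048] turn [ 0.07  0.01 -0.  ]
```

Call:
{"fn": "jog_arm", "kwargs": {"series": [{"dx": 0.3, "dy": -0.08, "dz": 0, "rx": 0.07, "ry": 0, "rz": 0, "grip": -1}, {"dx": 0.6, "dy": -0.17, "dz": 0, "rx": 0, "ry": 0, "rz": 0, "grip": -1}, {"dx": 0.7, "dy": -0.2, "dz": 0, "rx": 0, "ry": 0, "rz": 0, "grip": -1}, {"dx": 0.7, "dy": -0.2, "dz": 0, "rx": 0, "ry": 0, "rz": 0, "grip": -1}, {"dx": 0.7, "dy": -0.2, "dz": 0, "rx": 0, "ry": 0, "rz": 0, "grip": -1}, {"dx": 0.7, "dy": -0.2, "dz": 0, "rx": 0, "ry": 0, "rz": 0, "grip": -1}, {"dx": 0.7, "dy": -0.2, "dz": 0, "rx": 0, "ry": 0, "rz": 0, "grip": -1}, {"dx": 0.7, "dy": -0.2, "dz": 0, "rx": 0, "ry": 0, "rz": 0, "grip": -1}, {"dx": 0.7, "dy": -0.2, "dz": 0, "rx": 0, "ry": 0, "rz": 0, "grip": -1}, {"dx": 0.6, "dy": -0.16, "dz": 0, "rx": 0, "ry": 0, "rz": 0, "grip": -1}, {"dx": 0.4, "dy": -0.1, "dz": 0, "rx": 0, "ry": 0, "rz": 0, "grip": -1}, {"dx": 0.17, "dy": -0.02, "dz": 0, "rx": 0, "ry": 0, "rz": 0, "grip": -1}, {"dx": 0, "dy": 0, "dz": 0, "rx": 0, "ry": 0, "rz": 0, "grip": -1}]}}

```text
t: 24.62
eef_pos: [0.5045, 0.3161, 0.1567]
orientation: [-2.38, -2.049, 0.006]
contact_force: [0.6, 0.1, -0.5]
width: 0.0494
grasp_force: 62.4
```

```bash
python3 - <<'E'
from h import *
go(.5057,.3163,.0155,-.15)
E
```

```text
p [0.5045 0.3161 0.1567] w 0.0494 F [ 0.6  0.1 -0.5] g 62.4 j6 0.71
shift(tool now) [0.01  0.028 2.353] turn [-0.05  0.03  0.01]
```

Call:
{"fn": "jog_arm", "kwargs": {"series": [{"dx": 0, "dy": 0, "dz": 0.4, "rx": -0.05, "ry": 0.03, "rz": 0, "grip": -1}, {"dx": 0, "dy": 0, "dz": 0.6, "rx": 0, "ry": 0, "rz": 0, "grip": -1}, {"dx": 0, "dy": 0, "dz": 0.6, "rx": 0, "ry": 0, "rz": 0, "grip": -1}, {"dx": 0, "dy": 0, "dz": 0.4, "rx": 0, "ry": 0, "rz": 0, "grip": -1}, {"dx": 0, "dy": 0, "dz": 0.2, "rx": 0, "ry": 0, "rz": 0, "grip": -1}, {"dx": 0, "dy": 0, "dz": 0.07, "rx": 0, "ry": 0, "rz": 0, "grip": -1}, {"dx": 0, "dy": 0, "dz": 0.04, "rx": 0, "ry": 0, "rz": 0, "grip": -1}, {"dx": 0, "dy": 0, "dz": 0, "rx": 0, "ry": 0, "rz": 0, "grip": -1}]}}

```text
t: 25.62
eef_pos: [0.5058, 0.3163, 0.0198]
orientation: [2.382, 2.048, 0.005]
contact_force: [-0.3, 0.2, -0.6]
width: 0.0502
grasp_force: 62.4
```

Call:
{"fn": "jog_arm", "kwargs": {"series": [{"dx": 0, "dy": 0, "dz": 0.05, "rx": 0, "ry": 0, "rz": 0, "grip": -1}, {"dx": 0, "dy": 0, "dz": 0.03, "rx": 0, "ry": 0, "rz": 0, "grip": -1}, {"dx": 0, "dy": 0, "dz": 0, "rx": 0, "ry": 0, "rz": 0, "grip": -1}]}}

```text
t: 26.0
eef_pos: [0.5055, 0.3164, 0.0151]
orientation: [2.381, 2.049, 0.004]
contact_force: [-2.7, -1.7, 8.6]
width: 0.0499
grasp_force: 63.2
```

Call:
{"fn": "jog_arm", "kwargs": {"series": [{"dx": 0, "dy": 0, "dz": -0.03, "rx": 0, "ry": 0, "rz": 0, "grip": 0.9}, {"dx": 0, "dy": 0, "dz": 0, "rx": 0, "ry": 0, "rz": 0, "grip": 0.9}, {"dx": 0, "dy": 0, "dz": 0, "rx": 0, "ry": 0, "rz": 0, "grip": 0.9}, {"dx": 0, "dy": 0, "dz": -0.3, "rx": 0, "ry": 0, "rz": 0, "grip": 0.9}, {"dx": 0, "dy": 0, "dz": -0.6, "rx": 0, "ry": 0, "rz": 0, "grip": 0.9}, {"dx": 0, "dy": 0, "dz": -0.7, "rx": 0, "ry": 0, "rz": 0, "grip": 0.9}, {"dx": 0, "dy": 0, "dz": -0.5, "rx": 0, "ry": 0, "rz": 0, "grip": 0.5}, {"dx": 0, "dy": 0, "dz": -0.2, "rx": 0, "ry": 0, "rz": 0, "grip": 0.5}, {"dx": 0, "dy": 0, "dz": 0, "rx": 0, "ry": 0, "rz": 0, "grip": 0.2}]}}

```text
t: 27.12
eef_pos: [0.5054, 0.3161, 0.1549]
orientation: [2.382, 2.048, 0.006]
contact_force: [0.8, 0.2, -0.0]
width: 0.0514
grasp_force: 0.0
```

```bash
python3 - <<'E'
from h import *
go(.505,-.33,.155,-.15)
E
```

```text
p [0.5054 0.3161 0.1549] w 0.0514 F [ 0.8  0.2 -0. ] g 0.0 j6 0.71
shift(tool now) [-10.649   1.604  -0.022] turn [ 0.04 -0.03 -0.  ]
```

Call:
{"fn": "jog_arm", "kwargs": {"series": [{"dx": -0.35, "dy": 0.05, "dz": 0, "rx": 0.04, "ry": -0.03, "rz": 0, "grip": 0.2}, {"dx": -0.65, "dy": 0.1, "dz": 0, "rx": 0, "ry": 0, "rz": 0, "grip": 0.2}, {"dx": -0.7, "dy": 0.105, "dz": 0, "rx": 0, "ry": 0, "rz": 0, "grip": 0.2}, {"dx": -0.7, "dy": 0.105, "dz": 0, "rx": 0, "ry": 0, "rz": 0, "grip": 0.2}, {"dx": -0.7, "dy": 0.105, "dz": 0, "rx": 0, "ry": 0, "rz": 0, "grip": 0.2}, {"dx": -0.7, "dy": 0.105, "dz": 0, "rx": 0, "ry": 0, "rz": 0, "grip": 0.2}, {"dx": -0.7, "dy": 0.105, "dz": 0, "rx": 0, "ry": 0, "rz": 0, "grip": 0.2}, {"dx": -0.7, "dy": 0.105, "dz": 0, "rx": 0, "ry": 0, "rz": 0, "grip": 0.2}, {"dx": -0.7, "dy": 0.105, "dz": 0, "rx": 0, "ry": 0, "rz": 0, "grip": 0.2}, {"dx": -0.7, "dy": 0.105, "dz": 0, "rx": 0, "ry": 0, "rz": 0, "grip": 0.2}, {"dx": -0.7, "dy": 0.105, "dz": 0, "rx": 0, "ry": 0, "rz": 0, "grip": 0.2}, {"dx": -0.7, "dy": 0.105, "dz": 0, "rx": 0, "ry": 0, "rz": 0, "grip": 0.2}, {"dx": -0.7, "dy": 0.105, "dz": 0, "rx": 0, "ry": 0, "rz": 0, "grip": 0.2}, {"dx": -0.7, "dy": 0.105, "dz": 0, "rx": 0, "ry": 0, "rz": 0, "grip": 0.2}, {"dx": -0.7, "dy": 0.105, "dz": 0, "rx": 0, "ry": 0, "rz": 0, "grip": 0.2}, {"dx": -0.4, "dy": 0.06, "dz": 0, "rx": 0, "ry": 0, "rz": 0, "grip": 0.2}, {"dx": -0.15, "dy": 0.02, "dz": 0, "rx": 0, "ry": 0, "rz": 0, "grip": 0.2}]}}

```text
t: 29.25
eef_pos: [0.5032, -0.331, 0.1535]
orientation: [-2.382, -2.045, 0.003]
contact_force: [-1.0, -0.0, -0.2]
width: 0.0513
grasp_force: 0.0
```

Call:
{"fn": "jog_arm", "kwargs": {"series": [{"dx": 0, "dy": 0, "dz": 0, "rx": 0, "ry": 0, "rz": -1, "grip": 0.2}, {"dx": 0, "dy": 0, "dz": 0, "rx": 0, "ry": 0, "rz": -1, "grip": 0.2}, {"dx": 0, "dy": 0, "dz": 0, "rx": 0, "ry": 0, "rz": -1, "grip": 0.2}, {"dx": 0, "dy": 0, "dz": 0, "rx": 0, "ry": 0, "rz": -1, "grip": 0.2}, {"dx": 0, "dy": 0, "dz": 0, "rx": 0, "ry": 0, "rz": -1, "grip": 0.2}, {"dx": 0, "dy": 0, "dz": 0, "rx": 0, "ry": 0, "rz": -1, "grip": 0.2}, {"dx": 0, "dy": 0, "dz": 0, "rx": 0, "ry": 0, "rz": -1, "grip": 0.2}, {"dx": 0, "dy": 0, "dz": 0, "rx": 0, "ry": 0, "rz": -1, "grip": 0.2}, {"dx": 0, "dy": 0, "dz": 0, "rx": 0, "ry": 0, "rz": -1, "grip": 0.2}, {"dx": 0, "dy": 0, "dz": 0, "rx": 0, "ry": 0, "rz": -1, "grip": 0.2}, {"dx": 0, "dy": 0, "dz": 0.1, "rx": 0, "ry": 0, "rz": -1, "grip": 0.2}, {"dx": 0, "dy": 0, "dz": 0.1, "rx": 0, "ry": 0, "rz": -1, "grip": 0.2}, {"dx": 0, "dy": 0, "dz": 0.1, "rx": 0, "ry": 0, "rz": -1, "grip": 0.2}, {"dx": 0, "dy": 0, "dz": 0.1, "rx": 0, "ry": 0, "rz": -1, "grip": 0.2}, {"dx": 0, "dy": 0, "dz": 0.1, "rx": 0, "ry": 0, "rz": -1, "grip": 0.2}, {"dx": 0, "dy": 0, "dz": 0.1, "rx": 0, "ry": 0, "rz": -1, "grip": 0.2}, {"dx": 0, "dy": 0, "dz": 0.1, "rx": 0, "ry": 0, "rz": -1, "grip": 0.2}, {"dx": 0, "dy": 0, "dz": 0, "rx": 0, "ry": 0, "rz": -1, "grip": 0.2}, {"dx": 0, "dy": 0, "dz": 0, "rx": 0, "ry": 0, "rz": -1, "grip": 0.2}, {"dx": 0, "dy": 0, "dz": 0, "rx": 0, "ry": 0, "rz": -1, "grip": 0.2}]}}

```text
t: 31.75
eef_pos: [0.5038, -0.3287, 0.112]
orientation: [-0.502, -3.099, -0.0]
contact_force: [0.2, 0.1, 0.2]
width: 0.0514
grasp_force: 0.0
```

```bash
python3 - <<'E'
from h import *
go(.505,-.33,.11,1.32)
s=snap("wrist"); c=s["image"][100:300,120:390]; cv2.imwrite("pics/w7.png",cv2.resize(c,None,fx=2.9,fy=2.9,interpolation=cv2.INTER_CUBIC))
import pickle; pickle.dump(s,open("w7.pkl","wb"))
E
```

```text
p [ 0.5038 -0.3287  0.112 ] w 0.0514 F [0.2 0.1 0.2] g 0.0 j6 -1.83
shift(tool now) [-0.025 -0.014  0.033] turn [-0.   -0.04 -1.01]
```

View pics/w7.png

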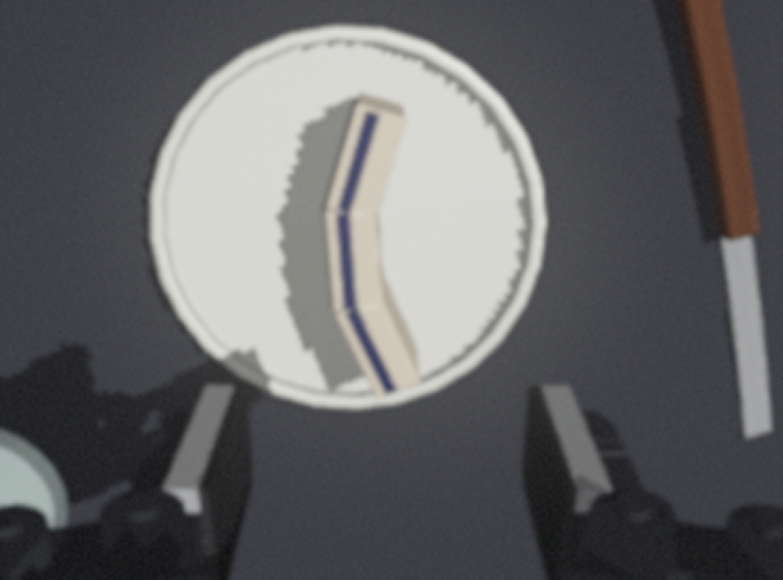

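The rim piece's middle section has top corners at (332,211), (375,212), (338,307) and (381,303) in the crop. The dish spans columns 150-546 and rows 25-408.

```bash
python3 - <<'E'
from h import *
import pickle; s=pickle.load(open("w7.pkl","rb"))
f=lambda P:[((x+.5)/2.9-.5+120,(y+.5)/2.9-.5+100) for x,y in P]
w=pix2w(s,f([(332,211),(375,212),(338,307),(381,303)]),.030); print(w.round(4),w.mean(0))
a=(w[0]+w[1])/2-(w[2]+w[3])/2; print("x-axis yaw",np.arctan2(a[1],a[0]),np.linalg.norm(a),np.linalg.norm(w[0]-w[1]))
e=pix2w(s,f([(382,105),(403,388)]),.030); b=e[0]-e[1]; print("chord",np.arctan2(b[1],b[0]),np.linalg.norm(b))
d=pix2w(s,f([(150,215),(546,215),(350,25),(350,408)]),.009); print(d,(d[0]+d[1])/2,(d[2]+d[3])/2)
c=w.mean(0); go(*c,.009,1.32)
E
```

```text
[[ 0.4813 -0.3374]
 [ 0.4852 -0.3264]
 [ 0.5081 -0.3451]
 [ 0.5107 -0.3332]] [ 0.49631774 -0.33550968]
x-axis yaw 2.8704437013220376 0.027165848440484402 0.011656961807337551
chord 2.893311817657849 0.08242795534295075
[[ 0.4694904  -0.39361913]
 [ 0.50737488 -0.28015818]
 [ 0.43610464 -0.31768176]
 [ 0.54978165 -0.35701405]] [ 0.48843264 -0.33688866] [ 0.49294314 -0.3373479 ]
p [ 0.5038 -0.3288  0.112 ] w 0.0512 F [-0.2 -0.4  0.8] g 0.0 j6 -1.83
shift(tool now) [ 0.08  -0.145  1.717] turn [-0.   -0.03 -0.96]
```

Call:
{"fn": "jog_arm", "kwargs": {"series": [{"dx": 0.08, "dy": -0.14, "dz": 0, "rx": 0, "ry": 0, "rz": -0.85, "grip": 0.2}, {"dx": 0, "dy": 0, "dz": 0.4, "rx": 0, "ry": 0, "rz": 0, "grip": 0.0}, {"dx": 0, "dy": 0, "dz": 0.5, "rx": 0, "ry": 0, "rz": 0, "grip": 0.0}, {"dx": 0, "dy": 0, "dz": 0.4, "rx": 0, "ry": 0, "rz": 0, "grip": 0.0}, {"dx": 0, "dy": 0, "dz": 0.3, "rx": 0, "ry": 0, "rz": 0, "grip": 0.0}, {"dx": 0, "dy": 0, "dz": 0.1, "rx": 0, "ry": 0, "rz": 0, "grip": 0.0}, {"dx": 0, "dy": 0, "dz": 0, "rx": 0, "ry": 0, "rz": 0, "grip": 0.0}]}}

```text
t: 32.67
eef_pos: [0.4968, -0.3365, 0.0104]
orientation: [-0.415, -3.112, 0.001]
contact_force: [-0.3, 0.3, 0.1]
width: 0.0427
grasp_force: 0.0
```

Call:
{"fn": "jog_arm", "kwargs": {"series": [{"dx": 0, "dy": 0, "dz": 0, "rx": 0, "ry": 0, "rz": 0, "grip": -1}, {"dx": 0, "dy": 0, "dz": 0, "rx": 0, "ry": 0, "rz": 0, "grip": -1}, {"dx": 0, "dy": 0, "dz": 0, "rx": 0, "ry": 0, "rz": 0, "grip": -1}, {"dx": 0, "dy": 0, "dz": 0, "rx": 0, "ry": 0, "rz": 0, "grip": -1}, {"dx": 0, "dy": 0, "dz": 0, "rx": 0, "ry": 0, "rz": 0, "grip": -1}]}}

```text
t: 33.3
eef_pos: [0.4974, -0.3371, 0.0114]
orientation: [0.416, 3.114, -0.002]
contact_force: [-0.2, 1.1, 5.3]
width: 0.0126
grasp_force: 59.4
```

Call:
{"fn": "jog_arm", "kwargs": {"series": [{"dx": 0, "dy": 0, "dz": -0.3, "rx": 0, "ry": 0, "rz": 0, "grip": -1}, {"dx": 0, "dy": 0, "dz": -0.6, "rx": 0, "ry": 0, "rz": 0, "grip": -1}, {"dx": 0, "dy": 0, "dz": -0.6, "rx": 0, "ry": 0, "rz": 0, "grip": -1}, {"dx": 0, "dy": 0, "dz": -0.3, "rx": 0, "ry": 0, "rz": 0, "grip": -1}, {"dx": 0, "dy": 0, "dz": 0, "rx": 0, "ry": 0, "rz": 0, "grip": -1}]}}

```text
t: 33.92
eef_pos: [0.4976, -0.3371, 0.1199]
orientation: [0.415, 3.113, -0.003]
contact_force: [0.4, -0.3, -0.9]
width: 0.0127
grasp_force: 58.6
```

```bash
python3 - <<'E'
from h import *
o=ctrl.get_obs(); R=Ro.from_rotvec(o["orientation"]).as_matrix(); print("tooly yaw",np.arctan2(R[1,1],R[0,1]),R[:,2])
go(.545,-.117,.12,.165+np.pi/2)
s=snap("wrist"); cv2.imwrite("pics/w8.png",s["image"])
E
```

```text
tooly yaw 1.3054649703861905 [ 8.72324491e-04 -2.10194597e-03 -9.99997410e-01]
p [ 0.4976 -0.3371  0.1199] w 0.0127 F [ 0.4 -0.3 -0.9] g 58.6 j6 -1.9
shift(tool now) [ 0.199  3.747 -0.008] turn [-0.03  0.01 -6.16]
```

View pics/w8.png

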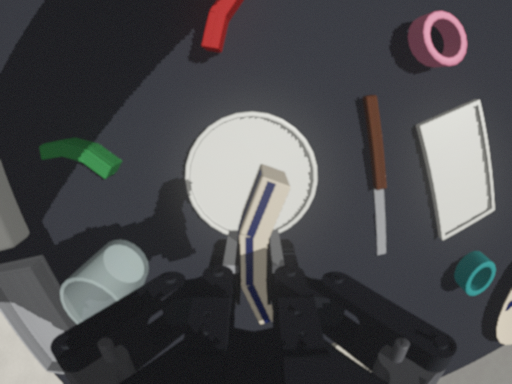

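The rim piece is held upright across its middle, at about (257,260). The dish is empty. I'll carry it to the tray.

Call:
{"fn": "jog_arm", "kwargs": {"series": [{"dx": 0.02, "dy": 0.3, "dz": 0, "rx": 0, "ry": 0, "rz": 0, "grip": -1}, {"dx": 0.03, "dy": 0.6, "dz": 0, "rx": 0, "ry": 0, "rz": 0, "grip": -1}, {"dx": 0.03, "dy": 0.7, "dz": 0, "rx": 0, "ry": 0, "rz": 0, "grip": -1}, {"dx": 0.03, "dy": 0.7, "dz": 0, "rx": 0, "ry": 0, "rz": 0, "grip": -1}, {"dx": 0.03, "dy": 0.7, "dz": 0, "rx": 0, "ry": 0, "rz": 0, "grip": -1}, {"dx": 0.03, "dy": 0.5, "dz": 0, "rx": 0, "ry": 0, "rz": 0, "grip": -1}, {"dx": 0.02, "dy": 0.22, "dz": 0, "rx": 0, "ry": 0, "rz": 0, "grip": -1}, {"dx": 0, "dy": 0, "dz": 0, "rx": 0, "ry": 0, "rz": -1, "grip": -1}, {"dx": 0, "dy": 0, "dz": 0, "rx": 0, "ry": 0, "rz": -1, "grip": -1}, {"dx": 0, "dy": 0, "dz": 0, "rx": 0, "ry": 0, "rz": -1, "grip": -1}, {"dx": 0, "dy": 0, "dz": 0, "rx": 0, "ry": 0, "rz": -1, "grip": -1}, {"dx": 0, "dy": 0, "dz": 0, "rx": 0, "ry": 0, "rz": -1, "grip": -1}, {"dx": 0, "dy": 0, "dz": 0, "rx": 0, "ry": 0, "rz": -1, "grip": -1}, {"dx": 0, "dy": 0, "dz": 0, "rx": 0, "ry": 0, "rz": -0.16, "grip": -1}, {"dx": 0, "dy": 0, "dz": 0, "rx": 0, "ry": 0, "rz": 0, "grip": -1}]}}

```text
t: 35.85
eef_pos: [0.5441, -0.1182, 0.1178]
orientation: [0.256, -3.129, 0.0]
contact_force: [-0.1, -0.9, -1.0]
width: 0.0129
grasp_force: 58.6
```

```bash
python3 - <<'E'
from h import *
go(.5455,-.1185,.012,.165+np.pi/2)
E
```

```text
p [ 0.5441 -0.1182  0.1178] w 0.0129 F [-0.1 -0.9 -1. ] g 58.6 j6 -1.95
shift(tool now) [-0.027 -0.008  1.763] turn [ 0.   -0.03 -0.02]
```

Call:
{"fn": "jog_arm", "kwargs": {"series": [{"dx": -0.03, "dy": 0, "dz": 0.3, "rx": 0, "ry": -0.03, "rz": 0, "grip": -1}, {"dx": 0, "dy": 0, "dz": 0.5, "rx": 0, "ry": 0, "rz": 0, "grip": -1}, {"dx": 0, "dy": 0, "dz": 0.5, "rx": 0, "ry": 0, "rz": 0, "grip": -1}, {"dx": 0, "dy": 0, "dz": 0.3, "rx": 0, "ry": 0, "rz": 0, "grip": -1}, {"dx": 0, "dy": 0, "dz": 0.08, "rx": 0, "ry": 0, "rz": 0, "grip": -1}, {"dx": 0, "dy": 0, "dz": 0.04, "rx": 0, "ry": 0, "rz": 0, "grip": -1}, {"dx": 0, "dy": 0, "dz": 0, "rx": 0, "ry": 0, "rz": 0, "grip": -1}]}}

```text
t: 36.72
eef_pos: [0.5468, -0.1181, 0.0157]
orientation: [-0.258, 3.129, -0.001]
contact_force: [-0.3, -0.1, -0.6]
width: 0.0128
grasp_force: 58.6
```

Call:
{"fn": "jog_arm", "kwargs": {"series": [{"dx": 0.02, "dy": 0, "dz": 0.04, "rx": 0, "ry": 0, "rz": 0, "grip": -1}, {"dx": 0, "dy": 0, "dz": 0.03, "rx": 0, "ry": 0, "rz": 0, "grip": -1}, {"dx": 0, "dy": 0, "dz": 0, "rx": 0, "ry": 0, "rz": 0, "grip": -1}]}}

```text
t: 37.1
eef_pos: [0.5452, -0.1182, 0.0114]
orientation: [-0.258, 3.13, -0.001]
contact_force: [-1.1, -0.5, 6.7]
width: 0.0126
grasp_force: 59.5
```

Call:
{"fn": "jog_arm", "kwargs": {"series": [{"dx": 0, "dy": 0, "dz": -0.02, "rx": 0, "ry": 0, "rz": 0, "grip": -0.3}, {"dx": 0, "dy": 0, "dz": 0, "rx": 0, "ry": 0, "rz": 0, "grip": -0.3}, {"dx": 0, "dy": 0, "dz": 0, "rx": 0, "ry": 0, "rz": 0, "grip": -0.3}, {"dx": 0, "dy": 0, "dz": -0.3, "rx": 0, "ry": 0, "rz": 0, "grip": -0.3}, {"dx": 0, "dy": 0, "dz": -0.6, "rx": 0, "ry": 0, "rz": 0, "grip": -0.3}, {"dx": 0, "dy": 0, "dz": -0.7, "rx": 0, "ry": 0, "rz": 0, "grip": 0.9}, {"dx": 0, "dy": 0, "dz": -0.5, "rx": 0, "ry": 0, "rz": 0, "grip": 0.9}, {"dx": 0, "dy": 0, "dz": -0.2, "rx": 0, "ry": 0, "rz": 0, "grip": 0.9}, {"dx": 0, "dy": 0, "dz": 0, "rx": 0, "ry": 0, "rz": 0, "grip": 0.9}]}}

```text
t: 38.22
eef_pos: [0.5453, -0.1182, 0.1508]
orientation: [-0.258, 3.129, -0.001]
contact_force: [0.0, -0.2, -0.9]
width: 0.0814
grasp_force: 0.0
```

```bash
python3 - <<'E'
from h import *
go(.5055,.3164,.15,.165+np.pi/2)
s=snap("top"); c=s["image"][150:240,115:400]; cv2.imwrite("pics/t9.png",cv2.resize(c,None,fx=2.8,fy=2.8,interpolation=cv2.INTER_CUBIC))
E
```

```text
p [ 0.5453 -0.1182  0.1508] w 0.0814 F [ 0.  -0.2 -0.9] g 0.0 j6 -1.95
shift(tool now) [-0.534  7.254  0.009] turn [-0.01  0.03 -0.  ]
```

Call:
{"fn": "jog_arm", "kwargs": {"series": [{"dx": -0.02, "dy": 0.3, "dz": 0, "rx": 0, "ry": 0.03, "rz": 0, "grip": 0.9}, {"dx": -0.05, "dy": 0.65, "dz": 0, "rx": 0, "ry": 0, "rz": 0, "grip": 0.9}, {"dx": -0.05, "dy": 0.7, "dz": 0, "rx": 0, "ry": 0, "rz": 0, "grip": 0.9}, {"dx": -0.05, "dy": 0.7, "dz": 0, "rx": 0, "ry": 0, "rz": 0, "grip": 0.9}, {"dx": -0.05, "dy": 0.7, "dz": 0, "rx": 0, "ry": 0, "rz": 0, "grip": 0.9}, {"dx": -0.05, "dy": 0.7, "dz": 0, "rx": 0, "ry": 0, "rz": 0, "grip": 0.9}, {"dx": -0.05, "dy": 0.7, "dz": 0, "rx": 0, "ry": 0, "rz": 0, "grip": 0.9}, {"dx": -0.05, "dy": 0.7, "dz": 0, "rx": 0, "ry": 0, "rz": 0, "grip": 0.9}, {"dx": -0.05, "dy": 0.7, "dz": 0, "rx": 0, "ry": 0, "rz": 0, "grip": 0.9}, {"dx": -0.05, "dy": 0.7, "dz": 0, "rx": 0, "ry": 0, "rz": 0, "grip": 0.9}, {"dx": -0.05, "dy": 0.5, "dz": 0, "rx": 0, "ry": 0, "rz": 0, "grip": 0.9}, {"dx": -0.02, "dy": 0.2, "dz": 0, "rx": 0, "ry": 0, "rz": 0, "grip": 0.9}, {"dx": 0, "dy": 0, "dz": 0, "rx": 0, "ry": 0, "rz": 0, "grip": 0.9}]}}

```text
t: 39.9
eef_pos: [0.5047, 0.3166, 0.149]
orientation: [0.26, -3.128, 0.002]
contact_force: [-0.1, -0.7, 0.1]
width: 0.0814
grasp_force: 0.0
```

```bash
python3 - <<'E'
from h import *
go(.5055,.3164,.0145,.165+np.pi/2)
s=snap("wrist"); cv2.imwrite("pics/w10.png",s["image"])
t=snap("top"); c=t["image"][150:240,115:400]; c=cv2.resize(c,None,fx=2.8,fy=2.8,interpolation=cv2.INTER_CUBIC)
w=cv2.resize(s["image"],(400,300)); out=np.zeros((c.shape[0]+300,800,3),np.uint8); out[:c.shape[0],:c.shape[1]]=c; out[c.shape[0]:,:400]=w
cv2.imwrite("pics/mix10.png",out); print(c.shape, proj(s,[.5055,.3164,.034])*400/512+[0,c.shape[0]])
E
```

```text
p [0.5047 0.3166 0.149 ] w 0.0814 F [-0.1 -0.7  0.1] g 0.0 j6 -1.18
shift(tool now) [-0.019 -0.003  2.242] turn [-0.01 -0.04  0.02]
(252, 798, 3) [197.8125   395.671875]
```

View pics/mix10.png

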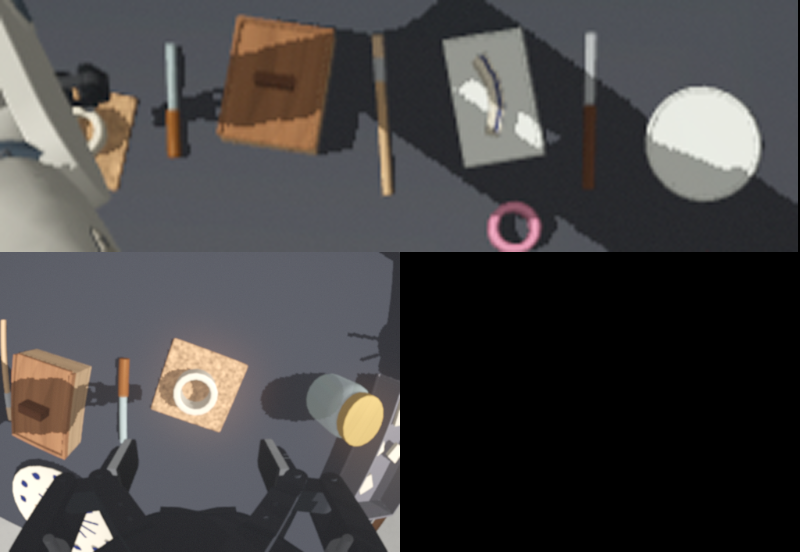

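The rim piece lies along the tray near its middle and the cover is shut. The ring is on the mat at (196,394), as predicted, and the jar is clear. I'll pick up the ring.

Call:
{"fn": "jog_arm", "kwargs": {"series": [{"dx": -0.01, "dy": 0, "dz": 0.4, "rx": 0, "ry": -0.04, "rz": 0, "grip": 0.8}, {"dx": 0, "dy": 0, "dz": 0.6, "rx": 0, "ry": 0, "rz": 0, "grip": 0.8}, {"dx": 0, "dy": 0, "dz": 0.6, "rx": 0, "ry": 0, "rz": 0, "grip": 0.8}, {"dx": 0, "dy": 0, "dz": 0.4, "rx": 0, "ry": 0, "rz": 0, "grip": 0.8}, {"dx": 0, "dy": 0, "dz": 0.2, "rx": 0, "ry": 0, "rz": 0, "grip": 0.8}, {"dx": 0, "dy": 0, "dz": 0.05, "rx": 0, "ry": 0, "rz": 0, "grip": 0.8}, {"dx": 0, "dy": 0, "dz": 0, "rx": 0, "ry": 0, "rz": 0, "grip": -1}, {"dx": 0, "dy": 0, "dz": 0, "rx": 0, "ry": 0, "rz": 0, "grip": -1}, {"dx": 0, "dy": 0, "dz": 0, "rx": 0, "ry": 0, "rz": 0, "grip": -1}, {"dx": 0, "dy": 0, "dz": 0, "rx": 0, "ry": 0, "rz": 0, "grip": -1}, {"dx": 0, "dy": 0, "dz": 0, "rx": 0, "ry": 0, "rz": 0, "grip": -1}]}}

```text
t: 41.38
eef_pos: [0.507, 0.3166, 0.0165]
orientation: [-0.259, 3.128, 0.001]
contact_force: [-1.6, -1.9, 7.0]
width: 0.0503
grasp_force: 61.3
```

Call:
{"fn": "jog_arm", "kwargs": {"series": [{"dx": 0, "dy": 0, "dz": -0.3, "rx": 0, "ry": 0, "rz": 0, "grip": -1}, {"dx": 0, "dy": 0, "dz": -0.6, "rx": 0, "ry": 0, "rz": 0, "grip": -1}, {"dx": 0, "dy": 0, "dz": -0.7, "rx": 0, "ry": 0, "rz": 0, "grip": -1}, {"dx": 0, "dy": 0, "dz": -0.6, "rx": 0, "ry": 0, "rz": 0, "grip": -1}, {"dx": 0, "dy": 0, "dz": -0.2, "rx": 0, "ry": 0, "rz": 0, "grip": -1}, {"dx": 0, "dy": 0, "dz": 0, "rx": 0, "ry": 0, "rz": 0, "grip": -1}]}}

```text
t: 42.12
eef_pos: [0.5064, 0.3166, 0.1599]
orientation: [-0.258, 3.128, 0.001]
contact_force: [1.1, -0.2, -1.2]
width: 0.0497
grasp_force: 62.4
```

```bash
python3 - <<'E'
from h import *
go(.4938,-.337,.16,.165+np.pi/2)
E
```

```text
p [0.5064 0.3166 0.1599] w 0.0497 F [ 1.1 -0.2 -1.2] g 62.4 j6 -1.18
shift(tool now) [  1.994 -10.712  -0.014] turn [ 0.01  0.04 -0.  ]
```

Call:
{"fn": "jog_arm", "kwargs": {"series": [{"dx": 0.06, "dy": -0.35, "dz": 0, "rx": 0, "ry": 0.04, "rz": 0, "grip": -1}, {"dx": 0.12, "dy": -0.65, "dz": 0, "rx": 0, "ry": 0, "rz": 0, "grip": -1}, {"dx": 0.13, "dy": -0.7, "dz": 0, "rx": 0, "ry": 0, "rz": 0, "grip": -1}, {"dx": 0.13, "dy": -0.7, "dz": 0, "rx": 0, "ry": 0, "rz": 0, "grip": -1}, {"dx": 0.13, "dy": -0.7, "dz": 0, "rx": 0, "ry": 0, "rz": 0, "grip": -1}, {"dx": 0.13, "dy": -0.7, "dz": 0, "rx": 0, "ry": 0, "rz": 0, "grip": -1}, {"dx": 0.13, "dy": -0.7, "dz": 0, "rx": 0, "ry": 0, "rz": 0, "grip": -1}, {"dx": 0.13, "dy": -0.7, "dz": 0, "rx": 0, "ry": 0, "rz": 0, "grip": -1}, {"dx": 0.13, "dy": -0.7, "dz": 0, "rx": 0, "ry": 0, "rz": 0, "grip": -1}, {"dx": 0.13, "dy": -0.7, "dz": 0, "rx": 0, "ry": 0, "rz": 0, "grip": -1}, {"dx": 0.13, "dy": -0.7, "dz": 0, "rx": 0, "ry": 0, "rz": 0, "grip": -1}, {"dx": 0.13, "dy": -0.7, "dz": 0, "rx": 0, "ry": 0, "rz": 0, "grip": -1}, {"dx": 0.13, "dy": -0.7, "dz": 0, "rx": 0, "ry": 0, "rz": 0, "grip": -1}, {"dx": 0.13, "dy": -0.7, "dz": 0, "rx": 0, "ry": 0, "rz": 0, "grip": -1}, {"dx": 0.13, "dy": -0.7, "dz": 0, "rx": 0, "ry": 0, "rz": 0, "grip": -1}, {"dx": 0.1, "dy": -0.45, "dz": 0, "rx": 0, "ry": 0, "rz": 0, "grip": -1}, {"dx": 0.02, "dy": -0.16, "dz": 0, "rx": 0, "ry": 0, "rz": 0, "grip": -1}, {"dx": 0, "dy": 0, "dz": 0, "rx": 0, "ry": 0, "rz": 0, "grip": -1}]}}

```text
t: 44.38
eef_pos: [0.4927, -0.3369, 0.1582]
orientation: [0.257, -3.128, -0.002]
contact_force: [-0.8, 0.8, -0.6]
width: 0.0493
grasp_force: 62.4
```

```bash
python3 - <<'E'
from h import *
go(.4938,-.337,.0165,.165+np.pi/2)
E
```

```text
p [ 0.4927 -0.3369  0.1582] w 0.0493 F [-0.8  0.8 -0.6] g 62.4 j6 -2.34
shift(tool now) [-0.024 -0.007  2.361] turn [ 0.02 -0.04 -0.02]
```

Call:
{"fn": "jog_arm", "kwargs": {"series": [{"dx": -0.01, "dy": 0, "dz": 0.4, "rx": 0.02, "ry": -0.04, "rz": 0, "grip": -1}, {"dx": 0, "dy": 0, "dz": 0.6, "rx": 0, "ry": 0, "rz": 0, "grip": -1}, {"dx": 0, "dy": 0, "dz": 0.6, "rx": 0, "ry": 0, "rz": 0, "grip": -1}, {"dx": 0, "dy": 0, "dz": 0.4, "rx": 0, "ry": 0, "rz": 0, "grip": -1}, {"dx": 0, "dy": 0, "dz": 0.2, "rx": 0, "ry": 0, "rz": 0, "grip": -1}, {"dx": 0, "dy": 0, "dz": 0.08, "rx": 0, "ry": 0, "rz": 0, "grip": -1}, {"dx": 0, "dy": 0, "dz": 0.04, "rx": 0, "ry": 0, "rz": 0, "grip": -1}, {"dx": 0, "dy": 0, "dz": 0, "rx": 0, "ry": 0, "rz": 0, "grip": -1}]}}

```text
t: 45.38
eef_pos: [0.4948, -0.3374, 0.0207]
orientation: [-0.258, 3.129, -0.003]
contact_force: [0.4, 0.1, -0.4]
width: 0.0497
grasp_force: 62.4
```

Call:
{"fn": "jog_arm", "kwargs": {"series": [{"dx": 0, "dy": 0, "dz": 0.03, "rx": 0, "ry": 0, "rz": 0, "grip": -1}, {"dx": 0, "dy": 0, "dz": 0.03, "rx": 0, "ry": 0, "rz": 0, "grip": -1}, {"dx": 0, "dy": 0, "dz": 0, "rx": 0, "ry": 0, "rz": 0, "grip": -1}]}}

```text
t: 45.75
eef_pos: [0.4946, -0.3373, 0.0166]
orientation: [-0.258, 3.129, -0.003]
contact_force: [0.4, -1.1, 0.7]
width: 0.0501
grasp_force: 62.5
```

Call:
{"fn": "jog_arm", "kwargs": {"series": [{"dx": 0.01, "dy": 0, "dz": 0.015, "rx": 0, "ry": 0, "rz": 0, "grip": -1}, {"dx": 0, "dy": 0, "dz": 0, "rx": 0, "ry": 0, "rz": 0, "grip": -1}, {"dx": 0, "dy": 0, "dz": 0, "rx": 0, "ry": 0, "rz": 0, "grip": 0.8}, {"dx": 0, "dy": 0, "dz": 0, "rx": 0, "ry": 0, "rz": 0, "grip": 0.8}, {"dx": 0, "dy": 0, "dz": 0, "rx": 0, "ry": 0, "rz": 0, "grip": 0.8}, {"dx": 0, "dy": 0, "dz": 0, "rx": 0, "ry": 0, "rz": 0, "grip": 0.8}, {"dx": 0, "dy": 0, "dz": -0.3, "rx": 0, "ry": 0, "rz": 0, "grip": 0.8}, {"dx": 0, "dy": 0, "dz": -0.7, "rx": 0, "ry": 0, "rz": 0, "grip": 0.8}, {"dx": 0, "dy": 0, "dz": -0.8, "rx": 0, "ry": 0, "rz": 0, "grip": 0.8}, {"dx": 0, "dy": 0, "dz": -0.8, "rx": 0, "ry": 0, "rz": 0, "grip": 0.8}, {"dx": 0.5, "dy": 0, "dz": 0, "rx": 0, "ry": 0, "rz": 0, "grip": 0.8}, {"dx": 0.8, "dy": 0, "dz": 0, "rx": 0, "ry": 0, "rz": 0, "grip": 0.8}, {"dx": 0.8, "dy": 0, "dz": 0, "rx": 0, "ry": 0, "rz": 0, "grip": 0.8}, {"dx": 0, "dy": 0, "dz": 0, "rx": 0, "ry": 0, "rz": 0, "grip": 0.8}]}}

```text
t: 47.5
eef_pos: [0.3667, -0.3577, 0.1725]
orientation: [-0.255, 3.13, -0.003]
contact_force: [0.9, -0.9, 0.8]
width: 0.0772
grasp_force: 0.0
```

```bash
python3 - <<'E'
from h import *
s=snap("top"); c=s["image"][150:230,240:373]; cv2.imwrite("pics/t11.png",cv2.resize(s["image"][145:235,265:398],None,fx=6,fy=6,interpolation=cv2.INTER_CUBIC))
E
```

```text
(no output)
```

View pics/t11.png

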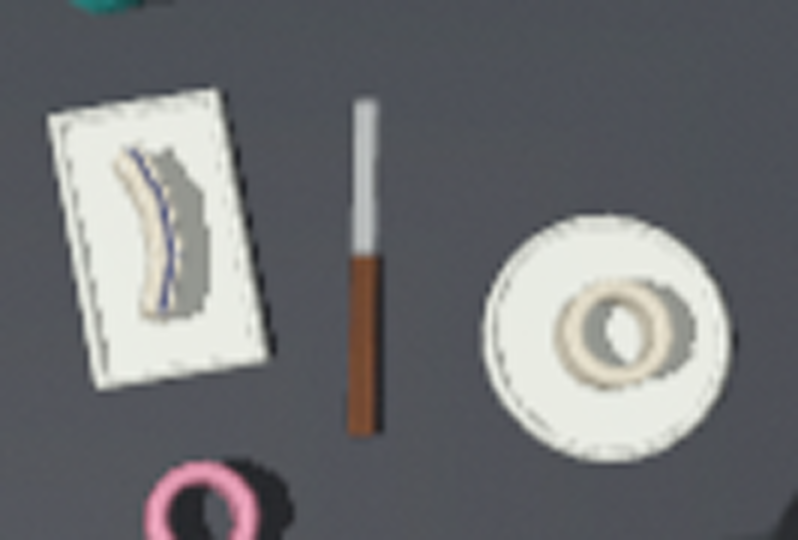

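```bash
python3 - <<'E'
from h import *
s=snap("top")
f=lambda P:[((x+.5)/6-.5+265,(y+.5)/6-.5+145) for x,y in P]
print("ring",pix2w(s,f([(619,333)]),.034),"dish",pix2w(s,f([(607,338)]),.009))
t=pix2w(s,f([(47,115),(218,90),(270,360),(98,390)]),.009); print("tray",t.mean(0),np.arctan2(*(t[0]-t[3])[::-1]),np.arctan2(*(t[1]-t[2])[::-1]))
e=pix2w(s,f([(130,153),(162,235),(158,308)]),.030); print("piece",e,np.arctan2(*(e[0]-e[2])[::-1]))
E
```

```text
ring [[ 0.49325848 -0.33634804]] dish [[ 0.49429427 -0.33701546]]
tray [ 0.54483229 -0.11716004] 0.1682798861505997 0.1655663941867687
piece [[ 0.58302102 -0.10209803]
 [ 0.54245535 -0.11696582]
 [ 0.50669462 -0.11438234]] 0.1595760025990484
```

The ring is within about 1 mm of the dish centre. The rim piece is centred and lies along the tray to within 0.01 rad.

```bash
python3 -c "
from rig import ctrl
print(ctrl.hand_in())"
```

```text
the job is handed in; nothing more can be done
None
```

The job is done and handed in at about 48 s: the knob stands upright in the shut case, the neck ring is centred in the round dish, and the rim piece lies along the middle of the oblong tray.

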